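# Load hex couplings in the marking fixture, grooves up

### The arm

A 6-joint arm with a two-finger parallel gripper is mounted at the origin on a cart in front of the work surface, level with it; the furniture and walls round the work are solid. World frame = base frame: x ahead of the robot, y to its left, z up, the work surface at z = 0. Lengths are in mm, angles in rad, forces in N, time in s.
With the tool pointing down it reaches from about 325 to 900 mm from the base axis. Payload 6.1 kg.
Tool frame: the origin (TCP) lies midway between the tips of the shut fingers; the grasp point (between the pads) lies 19 mm behind it; z points along the fingers, x is the direction in which the jaws open and shut, and the axes are right-handed (so a half turn about z gives the same grasp; the last joint's range is limited). The gripper opens to 87 mm and grips with 3 to 60 N. Pads are 19 mm wide; open, the fingers measure 117 mm over their backs; the gripper's body (75 mm by 190 mm) begins 51 mm behind the grasp point.
Start: joints at [1.165, 0.22, 1.526, -0, 1.395, -0.126], TCP at [172.601, 600.687, 222.538] pointing down, gripper open.
Joint ranges: [-2.98, 2.98], [-0.91, 2.08], [0.09, 2.57], [-1.24, 4.39], [0.2, 2.65], [-2.68, 2.68]. Speed limits (rad/s): [2.57, 2.57, 3.01, 3.14, 3.14, 3.14].

### API

Orientations are given as a rotation vector (axis times angle).
In Python, from station import r gives the robot as it stands. The module is installed in compiled form; this text tells all that it offers.
- The arm moves only by the tool move_arm, never from a script. Its argument "targets" is a list of rows, each a list of 7 numbers: the shift along the tool's x, y, z scaled (see below), then the turn, a rotation vector about the tool's x, y, z scaled (see below), then the closure in counts, from 0 (fully open) to 255 (shut). In form: [[dx, dy, dz, ax, ay, az, hand], ...]. A call has 1 to 8 rows; each row is the pose to reach, as a shift and turn from the pose measured when the call began, along the tool's axes at that moment, turning the shorter way round; what a row does not reach only later rows make up. The controller multiplies each number of a shift by 100 mm and each number of a turn by 2 pi rad. A row lasts 1/12 s, in which the tool goes at most 41.7 mm and 7.16 degrees, less where a joint would pass 70% of its speed; a pose out of reach is approached as far as the arm can. A call with a number of a shift or a turn outside -1 to 1 is refused whole. A call with a gripper value outside its range is refused whole. The fingers move at their own pace and stop on an object; the grip force is fixed at half the most. Time passes only in rows, so rows that repeat a pose let the fingers close. It gives the time, the measured TCP pose, the force and the opening at its end, in the units of the state.
- r.get_state(): the state, without advancing time (a new reading comes with each control period).
- r.camera(name): name is "side" or "top" or "wrist"; returns (picture, depth): 480x640x3 uint8, red, green, blue; 480x640 float32, mm along the optical axis (not along the pixel's ray), 0 where there is no reading.
- r.get_calibration(name): a dict with "fovy" (degrees; the focal length in pixels is half the picture's height over the tangent of half this angle, whatever the lens; pixels are square), "cx", "cy" (the principal point, pixels), "k1" (the pictures are not rectified: a ray, as slopes to the right and down, at radius r is drawn at 1 + k1 r^2 times it, then the intrinsics apply), "rvec" (rotation vector, rad) and "tvec" (3), from world to camera coordinates, as OpenCV has them. Camera axes: x right, y down, z forward; pixel columns grow to the right and rows downward; lengths in mm; the calibration is good to about 2 mm. A picture is of the moment at which its call begins: read the wrist's pose just before it. get_calibration takes no time and is no camera call; for the wrist camera it gives the pose at the moment of the call.
- r.sign_off(): hands the job in, once; it reports no verdict.
The state is a dict: "time_s": time; "q": joint angles; "joint_vel": joint speeds; "effort": joint torques, N m; "position": TCP position; "orientation": TCP orientation; "force": force on the tool from outside, world axes, zero at the start; "torque": the same for the moment, N m; "grip_width": finger opening in mm.
Only numpy, scipy, OpenCV 4.12 (cv2) and the standard library are available. Lean on these libraries where they do the work, as an engineer would, in place of code of your own. Each camera call takes 0.05 s, during which the arm holds its last target.

### The job

Load the two hexagonal couplings into the marking fixture, one in each nest. Roll each coupling over until the flat with the milled groove faces straight up; it must lie level and right down in its nest, with about the same length sticking out on either side of the rail. Do not shove the other things on the bench about.

Things in the scene. Friction and masses are not known exactly. Their poses are not given: they have to be found in the camera images.
- hex_1: coupling: plain steel hex prism, 32 mm across flats, 56 mm long, about 0.25 kg, flat ends (flush dark disc = bore). One flat has a milled groove, 7 mm wide, 3 mm deep, full length, dull floor. Origin at its centre, 16 mm above what it lies on; x along its length, +z straight out of the grooved flat. Starts on the bench, length roughly along world x, groove 60 degrees from straight up.
- hex_2: coupling: plain steel hex prism, 32 mm across flats, 56 mm long, about 0.25 kg, flat ends (flush dark disc = bore). One flat has a milled groove, 7 mm wide, 3 mm deep, full length, dull floor. Origin at its centre, 16 mm above what it lies on; x along its length, +z straight out of the grooved flat. Starts on the bench, length roughly along world x, groove 120 degrees from straight up.
- fixture: fixed aluminium rail 190 (y) x 36 (x) x 16 mm high with two troughs (nests) on top. Origin: centre of underside, z up. A nest is a flat floor between walls leaning out 60 degrees from the floor, 10 mm high; it takes a coupling on any flat, length along x, either way round, 1.5 mm play at each wall foot. Open ends: the coupling sticks out 10 mm each side and can be held by its ends.
- nest_1 (a point): centre of the floor of one nest (at fixture y = -50 mm, 16 mm above the bench); axes as the fixture. The centre of a seated coupling is 16 mm above it. A coupling let go slightly turned can jam askew on the walls; a press of about 8 N from above on its high side levels it.
- nest_2 (a point): the same for the other nest (at fixture y = +50 mm).
- marker_black: black-and-white marker pen, 14x134x15 mm, lying between couplings and fixture; loose; a bystander to be left alone
- mech_pencil: mechanical pencil, 11x144x11 mm, lying behind the couplings; loose; a bystander to be left alone
- screwdriver_yellow: screwdriver with yellow handle, 24x152x24 mm, lying in front of the couplings; loose; a bystander to be left alone
- tweezers: metal tweezers, 12x124x10 mm, lying near the front edge; loose; a bystander to be left alone
- stapler: blue stapler, 36x127x47 mm, to the right of the fixture; loose; a bystander to be left alone
- masking_tape: flat roll of tape, 104 mm across, 17 mm high, to the left of the couplings; loose; a bystander to be left alone
- usb_stick: small orange stick, 18x53x8 mm, lying behind the marker; loose; a bystander to be left alone
There are look-alikes about, which are no part of the job. Leave any yellow look-alike of the hex_1 alone.

How it is judged:
By the outcome, as a careful person would: the job done as asked, in the order asked, and still so for the second after the job is handed in, with the robot touching nothing.
It also fails if it takes over 58 s, if anything falls off the work surface, if the arm or the gripper's body presses on something with over 40 N, if the wrist force passes 120 N, or if a joint passes its speed limit or range.

## Working session

There is one attempt and no reset: what is moved stays moved. The work goes in short steps, Python scripts to look and compute and a tool call to move; the robot and the scene stay as the last step left them, time stands still between calls to the robot, and variables do not carry over. Pictures are saved under pics/ and viewed, and the job is handed in when it is done.

Besides the shell and the picture viewer there is one more tool, called after ">>>" as name([rows], argument=value, ...), one row to a line, values as JSON. move_arm: Moves the arm, as the interface text tells. Its arguments: {"type":"object","properties":{"targets":{"type":"array"}},"required":["targets"]}

```bash
mkdir -p pics; ls; python3 - <<'E'
from station import r
import cv2
print(r.get_state())
for n in("side","top","wrist"):
    c=r.get_calibration(n); p,d=r.camera(n); cv2.imwrite(f"pics/{n}0.png",p[:,:,::-1]); 
    import numpy as np; np.save(f"pics/{n}0.npy",d); print(n,c)
E
```

```text
pics
{'time_s': 0.0, 'q': array([ 1.16494110e+00,  2.21257348e-01,  1.52760525e+00, -4.43808425e-05,
        1.39473253e+00, -1.26107803e-01]), 'joint_vel': array([ 6.26372736e-04, -1.04894853e-04, -5.13306620e-05,  1.27344667e-03,
        1.16635302e-03, -1.70041191e-05]), 'effort': array([ 7.09773394e-04, -4.94634533e+01, -3.87367344e+01,  6.98479288e-02,
        5.77320205e-02, -1.21681633e-04]), 'position': array([172.34101394, 600.10926446, 221.42104453]), 'orientation': array([ 2.5086225 ,  1.88942524, -0.00269566]), 'force': array([0.6620269 , 0.09720236, 0.29106094]), 'torque': array([-0.04862719, -0.01323813,  0.01476662]), 'grip_width': 87.35833650432895}
side {'fovy': 57.376490631079875, 'cx': 318.31274143240097, 'cy': 233.63151250607305, 'k1': -0.07206595991457031, 'rvec': array([ 2.15201716, -0.468999  ,  0.21038759]), 'tvec': array([-438.78338654,  196.73204341,  899.03915046])}
top {'fovy': 42.716578940184576, 'cx': 326.48293199416077, 'cy': 240.47657445669498, 'k1': -0.11998074793966156, 'rvec': array([ 2.13334484, -2.14408169,  0.14795864]), 'tvec': array([  53.45385422,  519.41592493, 1330.08604346])}
wrist {'fovy': 59.89613277343669, 'cx': 315.84375175219134, 'cy': 237.1578095070179, 'k1': -0.05496486675926357, 'rvec': array([-2.33283145, -1.75727877, -0.23105937]), 'tvec': array([-624.28456873,  -32.14527551,  391.23209715])}
```

View pics/top0.png

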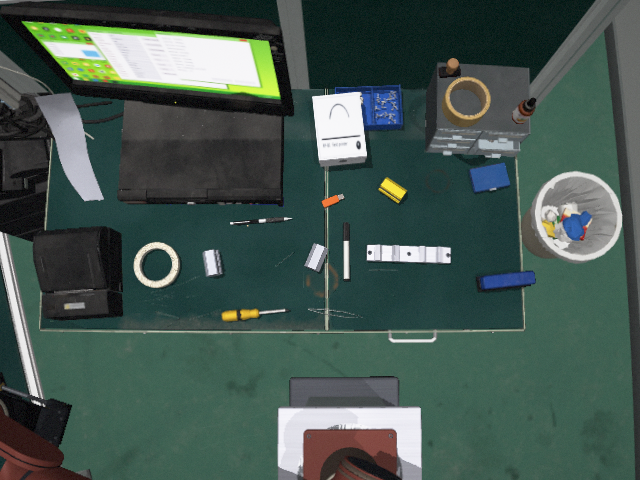

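View pics/side0.png

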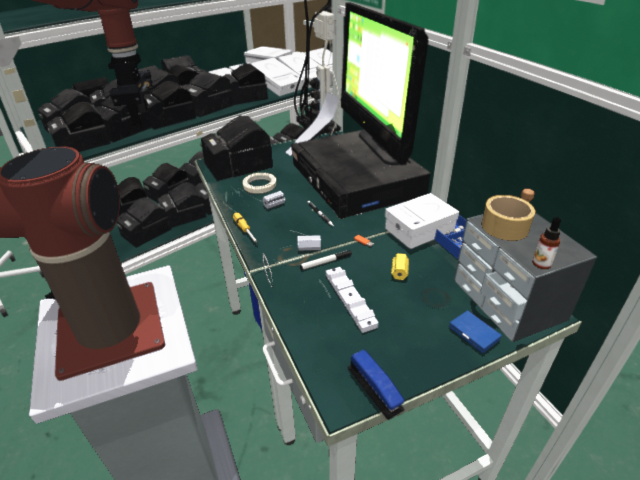

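View pics/wrist0.png

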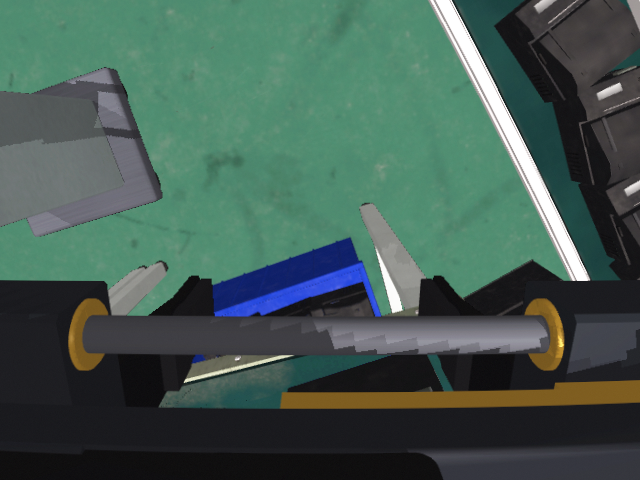

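```bash
cat > h.py <<'E'
import numpy as np, cv2
from scipy.spatial.transform import Rotation as R
def K(c):
    f=240/np.tan(np.radians(c['fovy']/2)); return f,c['cx'],c['cy'],c['k1']
def ray(c,u,v):
    f,cx,cy,k=K(c); x=(u-cx)/f; y=(v-cy)/f; a,b=x,y
    for _ in range(20):
        s=1+k*(a*a+b*b); a,b=x/s,y/s
    M=R.from_rotvec(c['rvec']).as_matrix(); o=-M.T@c['tvec']
    return o,M.T@np.array([a,b,1.])
def onz(c,u,v,z):
    o,d=ray(c,u,v); return o+d*(z-o[2])/d[2]
def atd(c,u,v,dep):
    o,d=ray(c,u,v); return o+d*dep
def proj(c,P):
    f,cx,cy,k=K(c); p=R.from_rotvec(c['rvec']).as_matrix()@np.array(P,float)+c['tvec']
    a,b=p[0]/p[2],p[1]/p[2]; s=1+k*(a*a+b*b); return np.array([cx+f*a*s,cy+f*b*s])
E
python3 - <<'E'
from h import *; from station import r
c=r.get_calibration("top")
for n,u,v,z in [("A",212,263,32),("B",316,257,32),("fixL",368,253,16),("fixR",451,256,16),("marker top",346,225,8),("mark bot",346,279,8),("yel",392,190,30),("pencil",262,220,5),("usb",333,201,5),("sd",222,315,10),("sdtip",289,310,5),("tw",335,313,5),("stap",505,281,40),("tape",157,265,17),("white box",340,130,60),("deskfront",326,329,0),("deskR",523,280,0),("tool tape",157,265,17)]:
    print(n,onz(c,u,v,z).round(0))
p=cv2.imread("pics/top0.png"); 
a=cv2.resize(p[235:295,185:245],(400,400),interpolation=cv2.INTER_CUBIC);b=cv2.resize(p[230:290,290:350],(400,400),interpolation=cv2.INTER_CUBIC)
cv2.imwrite("pics/c1.png",np.hstack([a,b]))
p=cv2.imread("pics/side0.png"); 
a=cv2.resize(p[175:225,248:298],(400,400),interpolation=cv2.INTER_CUBIC);b=cv2.resize(p[220:270,285:335],(400,400),interpolation=cv2.INTER_CUBIC)
cv2.imwrite("pics/c2.png",np.hstack([a,b]))
E
```

```text
A [471. 308.  32.]
B [484.  75.  32.]
fixL [494. -43.  16.]
fixR [ 486. -231.   16.]
marker top [560.   6.   8.]
mark bot [436.   7.   8.]
yel [636. -99.  30.]
pencil [573. 200.   5.]
usb [617.  36.   5.]
sd [356. 287.  10.]
sdtip [367. 136.   5.]
tw [360.  33.   5.]
stap [ 426. -346.   40.]
tape [469. 438.  17.]
white box [770.  19.  60.]
deskfront [324.  53.   0.]
deskR [ 431. -399.    0.]
tool tape [469. 438.  17.]
```

View pics/c1.png

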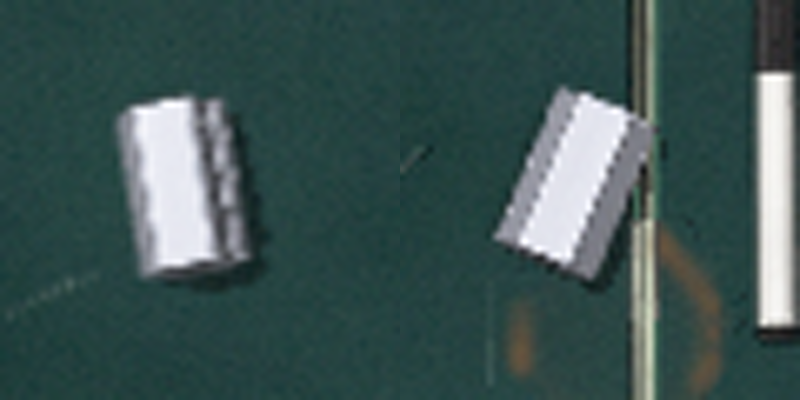

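View pics/c2.png

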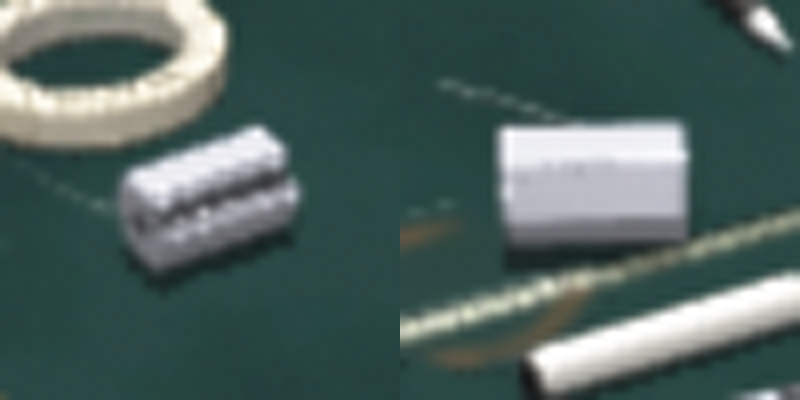

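```bash
cat >> h.py <<'E'
def toolR(psi,tilt):
    """tool x along world heading psi (deg); tilt>0: tool back leans toward tool -y side... rotation about tool x"""
    a=np.radians(psi)
    B=np.column_stack([[np.cos(a),np.sin(a),0],[np.sin(a),-np.cos(a),0],[0,0,-1.]])
    return B@R.from_euler('x',tilt,degrees=True).as_matrix()
def rel(st,P,Rt):
    R0=R.from_rotvec(st['orientation']).as_matrix()
    d=R0.T@(np.array(P,float)-st['position'])/100
    w=R.from_matrix(R0.T@Rt).as_rotvec()/(2*np.pi)
    return np.concatenate([d,w]).round(4)
E
python3 - <<'E'
from h import *; from station import r
s=r.get_state();c=r.get_calibration("wrist")
R0=R.from_rotvec(s['orientation']).as_matrix()
M=R.from_rotvec(c['rvec']).as_matrix();o=-M.T@c['tvec']
print("cam in tool",R0.T@(o-s['position']),"\n",R0.T@M.T)
c=r.get_calibration("side");M=R.from_rotvec(c['rvec']).as_matrix();print(-M.T@c['tvec'])
print(toolR(0,30)) 
print(rel(s,[471,308,222],toolR(8,0)))
E
```

```text
cam in tool [   0.31125953  -71.04582944 -163.31926999] 
 [[ 9.99999990e-01  4.75952001e-05 -1.30754036e-04]
 [-1.17961739e-05  9.65296401e-01  2.61156768e-01]
 [ 1.38646209e-04 -2.61156764e-01  9.65296393e-01]]
[ 165.20156288 -745.90256557  675.16187508]
[[ 1.         0.         0.       ]
 [ 0.        -0.8660254  0.5      ]
 [ 0.        -0.5       -0.8660254]]
[-1.9838e+00  3.6765e+00 -9.0000e-04  1.0000e-04  2.0000e-04  1.8320e-01]
```

```bash
python3 - <<'E'
from h import *; from station import r
s=r.get_state()
C=np.array([0.3,-71,-163.3]);ax=np.array([0,.2612,.9653])
for B,psi,tilt,D in [((484,75,16),68,25,290),((471,308,16),90,25,290)]:
    Rt=toolR(psi,tilt); P=np.array(B)-Rt@(ax*D)-Rt@C
    print(P.round(0),"cam",(P+Rt@C).round(0),rel(s,P,Rt))
    P[2]+=0
E
```

```text
[526.  58. 124.] cam [530.  56. 302.] [-4.2355e+00  4.8923e+00  9.8520e-01  6.9400e-02  3.9000e-03  1.6300e-02]
[516. 308. 124.] cam [521. 308. 302.] [-1.8609  4.1099  0.9817  0.0689 -0.0095 -0.0439]
```

```bash
python3 - <<'E'
from h import *; from station import r
s=r.get_state()
C=np.array([0.3,-71,-163.3]);ax=np.array([0,.2612,.9653])
for B,psi,tilt,D in [((484,75,16),68,-28,290),((471,308,16),90,-28,290),((477,190,16),80,-28,400)]:
    Rt=toolR(psi,tilt); P=np.array(B)-Rt@(ax*D)-Rt@C
    print(P.round(0),"cam",(P+Rt@C).round(0),rel(s,P,Rt))
E
```

```text
[429.  97. 117.] cam [300. 149. 228.] [-4.1274e+00  3.8586e+00  1.0548e+00 -7.7700e-02 -3.8000e-03  1.6300e-02]
[412. 308. 117.] cam [273. 308. 228.] [-2.1479  3.1109  1.0519 -0.0773  0.0111 -0.0436]
[345. 213. 197.] cam [208. 237. 308.] [-3.245   2.7262  0.251  -0.0777  0.0043 -0.0164]
```

>>> move_arm([
  [-0.3,0.4,0.1,0,0,0,0],
  [-0.6,0.8,0.2,0,0,0,0],
  [-0.72,1,0.3,0,0,0,0],
])

```text
time_s: 0.4
position: [247.3, 504.5, 192.7]
orientation: [2.507, 1.892, -0.001]
force: [1.5, 1.0, -0.2]
grip_width: 86.8
```

>>> move_arm([
  [-0.3,0.4,0.1,0,0,0,0],
  [-0.6,0.8,0.2,0,0,0,0],
  [-0.72,1,0.3,0,0,0,0],
])

```text
time_s: 0.65
position: [322.9, 408.3, 163.8]
orientation: [2.506, 1.893, 0.001]
force: [0.4, 0.3, -0.2]
grip_width: 87.2
```

```bash
cat > g.py <<'E'
import sys; from h import *; from station import r
x,y,z,psi,t=map(float,sys.argv[1:6]); s=r.get_state()
R0=R.from_rotvec(s['orientation']).as_matrix()
print("t",round(s['time_s'],2),"pos",s['position'].round(1),"q",s['q'].round(2),"F",s['force'].round(1),"w",round(s['grip_width'],1))
print(rel(s,[x,y,z],toolR(psi,t)))
E
python3 g.py 412 308 117 90 -28
```

```text
t 0.65 pos [322.9 408.3 163.8] q [ 0.75  0.02  1.86 -0.    1.26 -0.54] F [ 0.4  0.3 -0.2] w 87.2
[-0.7208  1.1306  0.4687 -0.0771  0.0107 -0.0432]
```

>>> move_arm([
  [-0.3,0.4,0.2,-0.02,0.003,-0.01,0],
  [-0.5,0.7,0.4,-0.04,0.006,-0.02,0],
  [-0.68,1,0.47,-0.06,0.01,-0.03,0],
  [-0.68,1,0.47,-0.077,0.01,-0.04,0],
  [-0.68,1,0.47,-0.077,0.01,-0.043,0],
])

```text
time_s: 1.07
position: [399.3, 312.0, 113.9]
orientation: [1.945, 1.945, 0.476]
force: [-0.8, -0.9, -0.0]
grip_width: 86.9
```

```bash
cat > snap.py <<'E'
import sys; from h import *; from station import r
import pickle
n=sys.argv[1]; cam=sys.argv[2] if len(sys.argv)>2 else "wrist"
c=r.get_calibration(cam); s=r.get_state(); p,d=r.camera(cam)
cv2.imwrite(f"pics/{n}.png",p[:,:,::-1]); pickle.dump((c,s,d),open(f"pics/{n}.pkl","wb"))
E
python3 snap.py w1; python3 g.py 429 97 117 68 -28
```

```text
t 1.12 pos [398.1 312.7 113.6] q [ 0.72 -0.18  2.23 -0.47  0.77 -0.56] F [ 0.5  1.5 -1.4] w 87.1
[-2.1573e+00  2.7780e-01  1.3140e-01  1.0000e-04 -2.7500e-02  5.4800e-02]
```

View pics/w1.png

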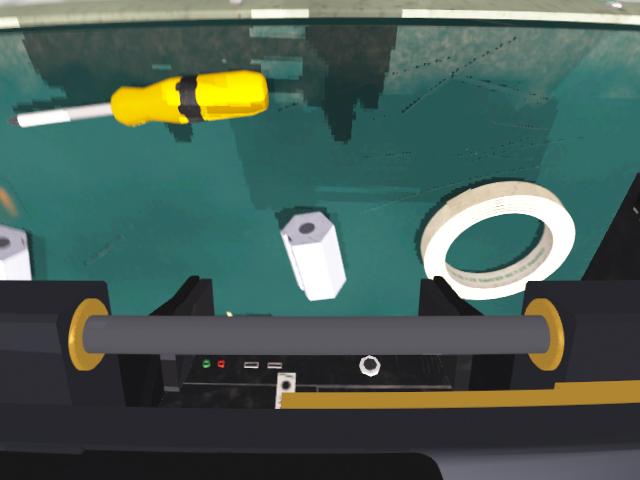

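```bash
python3 - <<'E'
import cv2,numpy as np
p=cv2.imread("pics/w1.png")
a=cv2.resize(p[200:310,265:365],(500,550),interpolation=cv2.INTER_CUBIC);b=cv2.resize(p[210:290,0:40],(275,550),interpolation=cv2.INTER_CUBIC)
cv2.imwrite("pics/c3.png",np.hstack([a,b]))
E
```

```text
(no output)
```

View pics/c3.png

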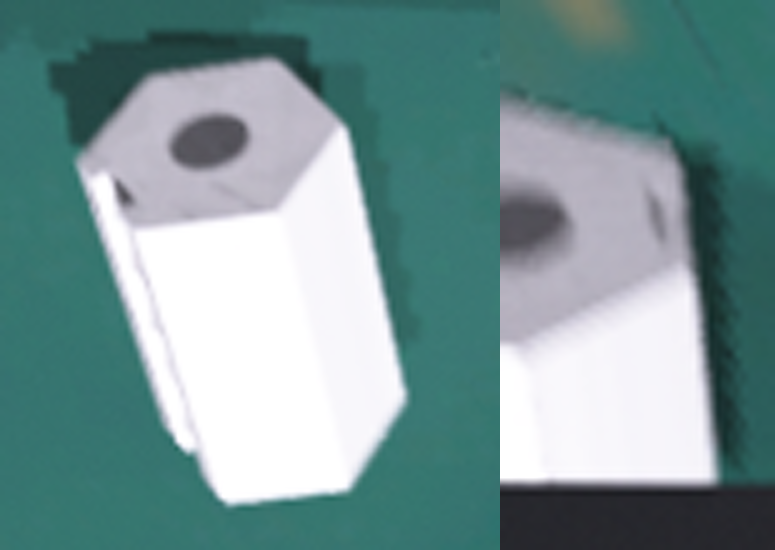

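>>> move_arm([
  [-0.4,0,0,0,-0.01,0.01,0],
  [-0.8,0,0,0,-0.02,0.03,0],
  [-1,0.05,0.05,0,-0.0275,0.055,0],
])

```text
time_s: 1.37
position: [403.1, 210.2, 111.8]
orientation: [2.21, 1.57, 0.379]
force: [-0.3, -0.3, -0.2]
grip_width: 86.8
```

```bash
python3 g.py 429 97 127 68 -28
```

```text
t 1.37 pos [403.1 210.2 111.8] q [ 0.6  -0.26  2.3  -0.52  0.88 -0.34] F [-0.3 -0.3 -0.2] w 86.8
[-9.837e-01  6.132e-01  1.667e-01  1.000e-04 -1.900e-03  7.200e-03]
```

>>> move_arm([
  [-0.4,0.2,0.05,0,0,0,0],
  [-0.8,0.4,0.1,0,0,0,0],
  [-0.98,0.5,0.1,0,0,0.007,0],
  [-0.98,0.5,0.1,0,0,0.007,0],
])

```text
time_s: 1.7
position: [417.8, 97.8, 129.1]
orientation: [2.253, 1.514, 0.392]
force: [-0.2, 0.8, 0.2]
grip_width: 87.2
```

```bash
python3 snap.py w2; python3 - <<'E'
import cv2,numpy as np
p=cv2.imread("pics/w2.png")
cv2.imwrite("pics/c4.png",np.hstack([cv2.resize(p,(400,300)),cv2.resize(p[190:310,250:370],(400,400),interpolation=cv2.INTER_CUBIC)[:300]]))
E
```

```text
(no output)
```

View pics/w2.png

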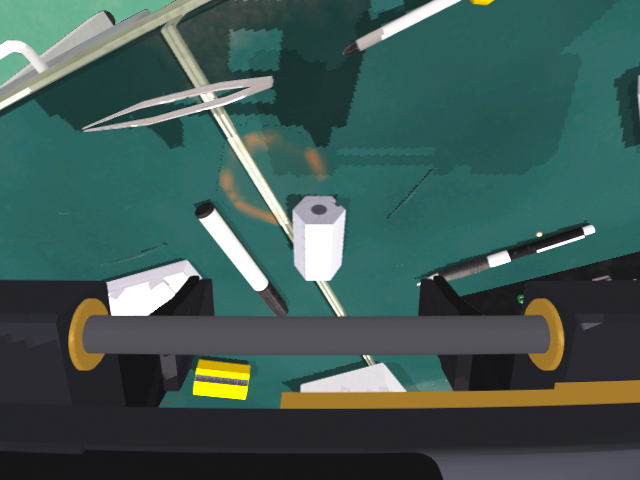

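```bash
python3 - <<'E'
import cv2,numpy as np
p=cv2.imread("pics/w2.png")
cv2.imwrite("pics/c4.png",cv2.resize(p[185:295,270:370],(500,550),interpolation=cv2.INTER_CUBIC))
E
```

```text
(no output)
```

View pics/c4.png

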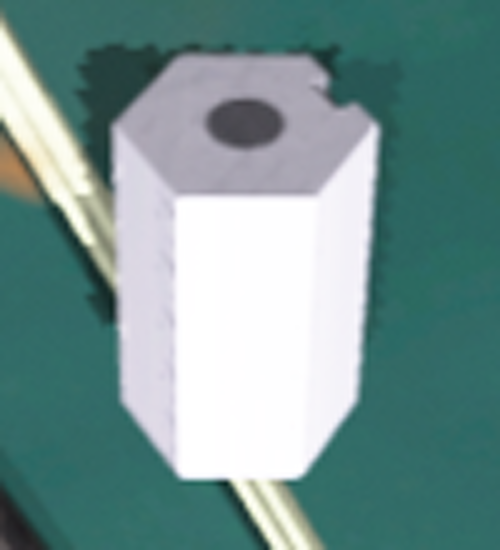

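```bash
python3 - <<'E'
from h import *; import pickle
for n,off,pts,bore,bot in [("w1",(265,200),[(140,228),(280,210),(350,490),(230,505)],(210,140),[(150,75),(275,60)]),("w2",(270,185),[(178,195),(318,195),(302,478),(180,478)],(245,123),[(182,55),(310,55)])]:
    c,s,d=pickle.load(open(f"pics/{n}.pkl","rb"))
    g=lambda p,z:onz(c,off[0]+(p[0]+.5)/5-.5,off[1]+(p[1]+.5)/5-.5,z)
    P=[g(p,32) for p in pts]
    near=(P[0]+P[1])/2;far=(P[2]+P[3])/2;v=far-near
    print(n,"ctr",((near+far)/2).round(1),"len",np.linalg.norm(v).round(1),"w",np.linalg.norm(P[0]-P[1]).round(1),np.linalg.norm(P[2]-P[3]).round(1),"yaw",np.degrees(np.arctan2(v[1],v[0])).round(2))
    for a,b in((0,3),(1,2)):
        e=P[b]-P[a];print(np.degrees(np.arctan2(e[1],e[0])).round(1),np.linalg.norm(e).round(1))
    e=P[1]-P[0]; print("end edge yaw",np.degrees(np.arctan2(e[1],e[0])).round(1)-90)
    print("near",near.round(1),"bore",g(bore,16).round(1),[g(p,0).round(1) for p in bot])
    u,v2=off[0]+(pts[0][0]+pts[2][0])/10,off[1]+(pts[0][1]+pts[2][1])/10
    print("depth pt",atd(c,u,v2,d[int(v2),int(u)]).round(1))
# fixture from top
E
```

```text
w1 ctr [475.2 310.8  32. ] len 58.0 w 18.4 18.0 yaw 10.72
10.9 58.2
10.6 57.8
end edge yaw 10.400000000000006
near [446.7 305.4  32. ] bore [447.4 305.1  16. ] [array([449.5, 296.2,   0. ]), array([446.7, 313.8,   0. ])]
depth pt [471.6 310.1  34. ]
w2 ctr [486.2  73.6  32. ] len 57.1 w 18.6 18.5 yaw -22.81
-22.8 57.1
-22.9 57.2
end edge yaw -22.599999999999994
near [459.8  84.7  32. ] bore [460.5  84.3  16. ] [array([457.5,  75.9,   0. ]), array([464.6,  93. ,   0. ])]
depth pt [482.8  74.6  34. ]
```

```bash
python3 g.py 480 -135 150 90 0
```

```text
t 1.75 pos [417.8  99.5 129. ] q [ 0.27 -0.49  2.42 -0.38  0.84 -0.71] F [-0.1 -0.6 -0.5] w 87.5
[-1.9391  1.3935  0.4788  0.0774  0.0131 -0.0603]
```

>>> move_arm([
  [-0.35,0.25,0.1,0,0,0,0],
  [-0.7,0.5,0.2,0.02,0,0,0],
  [-0.97,0.7,0.24,0.039,0.006,-0.03,0],
])

```text
time_s: 2.0
position: [441.4, 14.8, 135.6]
orientation: [2.303, 1.645, 0.29]
force: [0.3, 0.5, 0.7]
grip_width: 87.2
```

```bash
python3 g.py 480 -135 150 90 0
```

```text
t 2.0 pos [441.4  14.8 135.6] q [-0.07 -0.45  2.35 -0.13  0.9  -1.25] F [0.3 0.5 0.7] w 87.2
[-1.2913  0.846   0.1744  0.0565  0.0107 -0.052 ]
```

>>> move_arm([
  [-0.35,0.25,0.05,0.015,0.003,-0.015,0],
  [-0.7,0.5,0.1,0.03,0.006,-0.03,0],
  [-1,0.75,0.17,0.045,0.01,-0.05,0],
  [-1,0.8,0.17,0.0565,0.01,-0.052,0],
  [-1,0.8,0.17,0.0565,0.01,-0.052,0],
])

```text
time_s: 2.42
position: [489.1, -110.5, 149.3]
orientation: [2.221, 2.22, -0.007]
force: [-1.3, 0.4, 1.6]
grip_width: 86.8
```

```bash
python3 snap.py w3;python3 g.py 480 -135 150 90 0
```

```text
t 2.47 pos [ 488.6 -108.6  148.7] q [-0.37 -0.01  1.92 -0.    1.24 -1.94] F [-2.7 -0.8  0.2] w 87.2
[-2.643e-01 -8.670e-02 -1.140e-02 -1.000e-03  4.000e-04  2.000e-04]
```

View pics/w3.png

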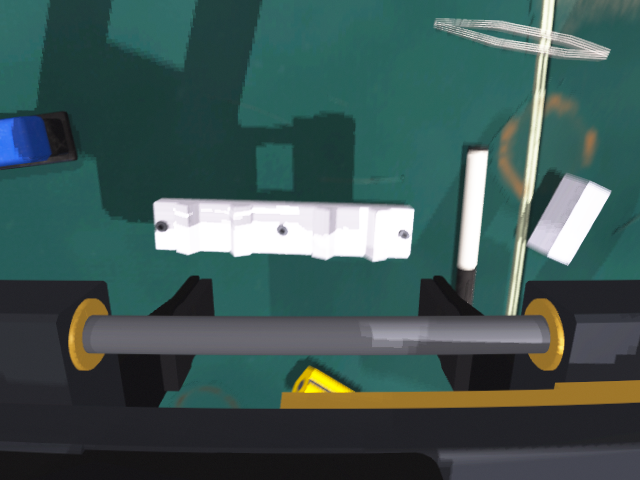

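```bash
python3 - <<'E'
import cv2,numpy as np
p=cv2.imread("pics/w3.png")
q=np.clip(255*(p.astype(float)/255)**2,0,255).astype(np.uint8)
a=cv2.resize(q[185:275,145:285],(784,504),interpolation=cv2.INTER_CUBIC);b=cv2.resize(q[185:275,280:420],(784,504),interpolation=cv2.INTER_CUBIC)
cv2.imwrite("pics/c5.png",a);cv2.imwrite("pics/c6.png",b)
E
```

```text
(no output)
```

View pics/c5.png

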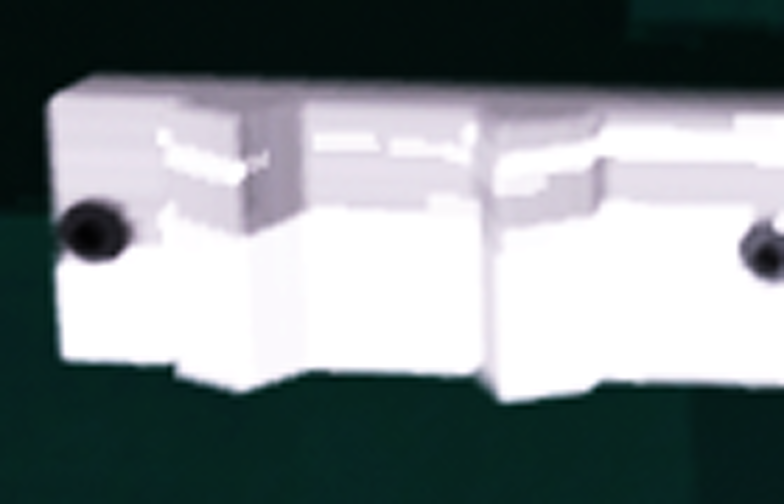

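View pics/c6.png

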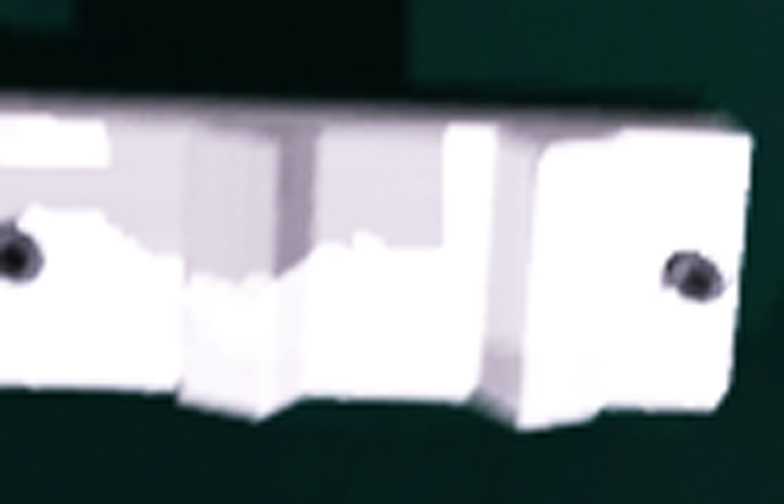

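```bash
python3 - <<'E'
from h import *; import pickle
c,s,d=pickle.load(open("pics/w3.pkl","rb"))
g=lambda ox,p,z:onz(c,ox+(p[0]+.5)/5.6-.5,185+(p[1]+.5)/5.6-.5,z)
L=[g(145,p,16) for p in((48,100),(60,360))]; Rr=[g(280,p,16) for p in((752,132),(722,410))]
F1=[g(145,p,16) for p in((302,105),(305,370),(475,105),(480,375))]
F2=[g(280,p,16) for p in((318,125),(300,397),(495,125),(472,400))]
for n,X in(("L",L),("R",Rr),("n1",F1),("n2",F2)): print(n,[x[:2].round(1) for x in X],np.mean(X,0).round(1))
e=np.mean(Rr,0)-np.mean(L,0);print(np.linalg.norm(e),"yaw",np.degrees(np.arctan2(-e[0],e[1])))
t0=Rr[0]-L[0];t1=Rr[1]-L[1];print([np.degrees(np.arctan2(-t[0],t[1])) for t in (t0,t1)])
print("ctr",(np.mean(Rr,0)+np.mean(L,0))/2)
h=[g(145,(97,230),16),g(145,(768,252),16),g(280,(20,258),16),g(280,(695,275),16)];print([x.round(1) for x in h])
# coupling B corners
for u,v in((572,174),(610,188),(568,265),(528,245)): print(onz(c,u,v,25).round(1))
E
```

```text
L [array([ 471.9, -229.5]), array([ 507.2, -231.4])] [ 489.5 -230.5   16. ]
R [array([476.2, -39.7]), array([514. , -41.5])] [495.1 -40.6  16. ]
n1 [array([ 472.6, -196.1]), array([ 508.5, -198.3]), array([ 472.7, -173.5]), array([ 509.2, -174.8])] [ 490.8 -185.7   16. ]
n2 [array([475.3, -96. ]), array([512.2, -98. ]), array([475.3, -73.1]), array([512.6, -75. ])] [493.9 -85.5  16. ]
189.93840655353904 yaw -1.66938091990384
[np.float64(-1.2939550153169204), np.float64(-2.0442998233781)]
ctr [ 492.3143729  -135.52210091   16.        ]
[array([ 489.3, -224.6,   16. ]), array([ 492.3, -135.9,   16. ]), array([ 493.1, -134.9,   16. ]), array([495.3, -46.1,  16. ])]
[449.6  68.8  25. ]
[459.2  98.6  25. ]
[516.9  76.4  25. ]
[501.4  43.6  25. ]
```

```bash
cat > hx.py <<'E'
# target: hex centre P, psi, tilt, offset of TCP along tool z from hex centre
import sys; from h import *; from station import r
x,y,z,psi,t,o=map(float,sys.argv[1:7]); s=r.get_state()
Rt=toolR(psi,t); T=np.array([x,y,z])+Rt[:,2]*o
print("t",round(s['time_s'],2),"pos",s['position'].round(1),"q",s['q'].round(2),"F",s['force'].round(1),"w",round(s['grip_width'],1),"target",T.round(1))
print(rel(s,T,Rt))
E
python3 hx.py 486 73.7 16 -22.8 -30 -70
```

```text
t 2.47 pos [ 488.6 -108.6  148.7] q [-0.37 -0.01  1.92 -0.    1.24 -1.94] F [-2.7 -0.8  0.2] w 87.2 target [499.6 106.   76.6]
[ 2.1469  0.116   0.7155 -0.0545 -0.0806  0.3056]
```

>>> move_arm([
  [0.15,0,0,-0.0545,-0.0806,0.3056,0],
  [0.3,0,0,-0.0545,-0.0806,0.3056,0],
  [0.45,0,0,-0.0545,-0.0806,0.3056,0],
  [0.6,0,0,-0.0545,-0.0806,0.3056,0],
  [0.75,0,0,-0.0545,-0.0806,0.3056,0],
  [0.9,0,0,-0.0545,-0.0806,0.3056,0],
  [1,0,0,-0.0545,-0.0806,0.3056,0],
  [1,0.0,0,-0.0545,-0.0806,0.3056,0],
])

```text
time_s: 3.13
position: [488.2, -4.7, 148.3]
orientation: [2.714, 0.897, -0.082]
force: [-0.9, 0.5, 1.2]
grip_width: 86.9
```

```bash
python3 hx.py 486 73.7 16 -22.8 -30 -70
```

```text
t 3.13 pos [488.2  -4.7 148.3] q [ 0.03 -0.03  1.97 -0.31  1.19 -0.5 ] F [-0.9  0.5  1.2] w 86.9 target [499.6 106.   76.6]
[ 0.8298 -0.9578  0.3795 -0.028  -0.0422  0.1578]
```

>>> move_arm([
  [0.15,-0.15,0,-0.028,-0.0422,0.1578,0],
  [0.3,-0.3,0.05,-0.028,-0.0422,0.1578,0],
  [0.45,-0.5,0.1,-0.028,-0.0422,0.1578,0],
  [0.6,-0.65,0.2,-0.028,-0.0422,0.1578,0],
  [0.75,-0.8,0.3,-0.028,-0.0422,0.1578,0],
  [0.83,-0.95,0.35,-0.028,-0.0422,0.1578,0],
  [0.83,-0.958,0.38,-0.028,-0.0422,0.1578,0],
  [0.83,-0.958,0.38,-0.028,-0.0422,0.1578,0],
])

```text
time_s: 3.8
position: [497.6, 109.1, 74.5]
orientation: [2.601, -0.428, -0.138]
force: [0.5, 0.2, 0.3]
grip_width: 87.1
```

```bash
python3 snap.py w4; python3 hx.py 486 73.7 16 -22.8 -30 10
```

```text
t 3.85 pos [498.6 108.6  74.9] q [ 0.32  0.41  1.68 -0.4   1.41  0.79] F [-1.1 -0.3  1.2] w 86.8 target [484.1  69.1   7.3]
[ 0.0052  0.0349  0.7952 -0.0016 -0.0025  0.0094]
```

View pics/w4.png

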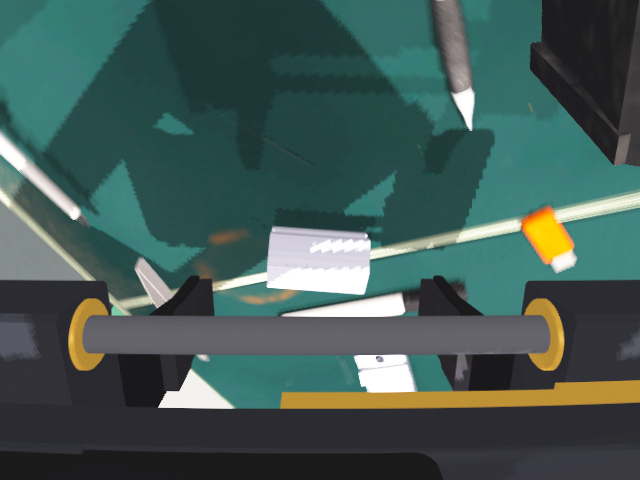

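```bash
python3 - <<'E'
from h import *; import pickle
c,s,d=pickle.load(open("pics/w4.pkl","rb"))
a=np.radians(-22.8);ux=np.array([np.cos(a),np.sin(a),0]);uy=np.array([-np.sin(a),np.cos(a),0])
C=np.array([486,73.7,16])
for sx in(-28,28):
  for yy,zz in((9.24,16),(-9.24,16),(18.5,0),(9.24,-16)): print(sx,yy,zz,proj(c,C+sx*ux+yy*uy+[0,0,zz]).round(1))
p=cv2.imread("pics/w4.png");cv2.imwrite("pics/c7.png",cv2.resize(p[215:305,260:380],(800,600),interpolation=cv2.INTER_CUBIC))
E
```

```text
-28 9.24 16 [267.2 263.6]
-28 -9.24 16 [267.8 285.1]
-28 18.5 0 [270.  230.9]
-28 9.24 -16 [272.8 223.5]
28 9.24 16 [370.  269.7]
28 -9.24 16 [364.9 290.6]
28 18.5 0 [370.5 237.1]
28 9.24 -16 [366.1 229.3]
```

View pics/c7.png

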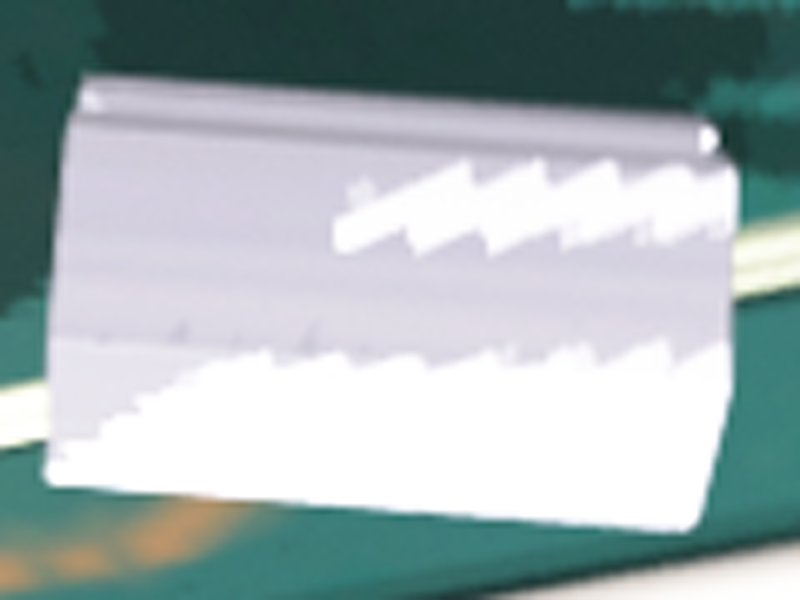

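```bash
python3 hx.py 485.7 73 16 -22.8 -30 10
```

```text
t 3.85 pos [498.6 108.6  74.9] q [ 0.32  0.41  1.68 -0.4   1.41  0.79] F [-1.1 -0.3  1.2] w 86.8 target [483.8  68.4   7.3]
[ 0.0047  0.0415  0.7989 -0.0016 -0.0025  0.0094]
```

>>> move_arm([
  [0.005,0.04,0.2,-0.0016,-0.0025,0.0094,0],
  [0.005,0.0415,0.4,-0.0016,-0.0025,0.0094,0],
  [0.005,0.0415,0.6,-0.0016,-0.0025,0.0094,0],
  [0.005,0.0415,0.72,-0.0016,-0.0025,0.0094,0],
  [0.005,0.0415,0.78,-0.0016,-0.0025,0.0094,0],
  [0.005,0.0415,0.799,-0.0016,-0.0025,0.0094,0],
  [0.005,0.0415,0.799,-0.0016,-0.0025,0.0094,0],
])

```text
time_s: 4.43
position: [483.9, 68.8, 7.5]
orientation: [2.574, -0.518, -0.139]
force: [-0.4, -0.5, -0.0]
grip_width: 87.1
```

```bash
python3 hx.py 485.7 73 16 -22.8 -30 10
```

```text
t 4.43 pos [483.9  68.8   7.5] q [ 0.26  0.47  1.75 -0.43  1.28  0.85] F [-0.4 -0.5 -0. ] w 87.1 target [483.8  68.4   7.3]
[ 0.0004  0.0027  0.0039 -0.0001 -0.0001  0.0001]
```

Close.

>>> move_arm([
  [0,0,0,0,0,0,110],
  [0,0,0,0,0,0,140],
  [0,0,0,0,0,0,255],
  [0,0,0,0,0,0,255],
  [0,0,0,0,0,0,255],
  [0,0,0,0,0,0,255],
  [0,0,0,0,0,0,255],
  [0,0,0,0,0,0,255],
])

```text
time_s: 5.1
position: [484.0, 68.9, 7.7]
orientation: [2.574, -0.518, -0.138]
force: [-0.1, 0.6, 1.8]
grip_width: 55.9
```

```bash
python3 hx.py 493.9 -85.6 80 -2.2 30 10;python3 hx.py 485.7 73 100 -22.8 -30 10
```

```text
t 5.1 pos [484.   68.9   7.7] q [ 0.26  0.47  1.75 -0.43  1.28  0.85] F [-0.1  0.6  1.8] w 55.9 target [494.1 -80.6  71.3]
[ 0.6711  1.4783  0.1184  0.1647 -0.     -0.0598]
t 5.1 pos [484.   68.9   7.7] q [ 0.26  0.47  1.75 -0.43  1.28  0.85] F [-0.1  0.6  1.8] w 55.9 target [483.8  68.4  91.3]
[-4.000e-04  4.226e-01 -7.214e-01 -1.000e-04 -1.000e-04  1.000e-04]
```

>>> move_arm([
  [0,0.1,-0.17,0,0,0,255],
  [0,0.2,-0.35,0,0,0,255],
  [0,0.3,-0.52,0,0,0,255],
  [0,0.42,-0.72,0,0,0,255],
  [0,0.42,-0.72,0,0,0,255],
])

```text
time_s: 5.52
position: [486.5, 69.0, 94.9]
orientation: [2.576, -0.52, -0.13]
force: [1.8, 0.4, -2.5]
grip_width: 55.5
```

```bash
python3 snap.py w5;python3 hx.py 493.9 -85.6 90 -2.2 30 10
```

```text
t 5.57 pos [485.6  69.   92.8] q [ 0.26  0.33  1.74 -0.41  1.41  0.79] F [ 0.8  0.8 -3.4] w 55.8 target [494.1 -80.6  81.3]
[ 6.5580e-01  1.1104e+00  7.7110e-01  1.6430e-01 -8.0000e-04 -5.9700e-02]
```

View pics/w5.png

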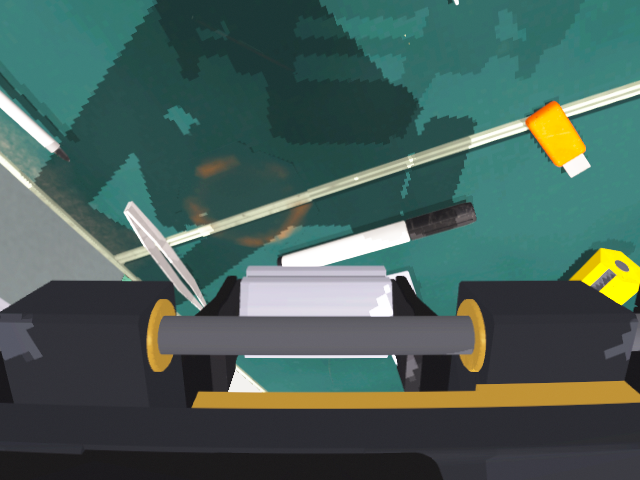

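>>> move_arm([
  [0.08,0.13,0.09,0.02,0,-0.0075,255],
  [0.16,0.27,0.18,0.04,0,-0.015,255],
  [0.24,0.4,0.27,0.06,0,-0.022,255],
  [0.32,0.54,0.37,0.08,0,-0.03,255],
  [0.4,0.67,0.46,0.1,0,-0.037,255],
  [0.48,0.8,0.55,0.12,0,-0.045,255],
  [0.56,0.94,0.65,0.14,0,-0.052,255],
  [0.6,1,0.7,0.16,0,-0.059,255],
])

```text
time_s: 6.23
position: [493.9, -68.1, 81.6]
orientation: [-2.76, 0.116, 0.002]
force: [-0.1, -0.1, -2.3]
grip_width: 55.8
```

```bash
python3 hx.py 493.9 -85.6 80 -2.2 30 10
```

```text
t 6.23 pos [493.9 -68.1  81.6] q [-0.53  0.17  1.92  0.35  1.26 -0.59] F [-0.1 -0.1 -2.3] w 55.8 target [494.1 -80.6  71.3]
[ 0.0137  0.1541  0.0493  0.023  -0.0005 -0.0072]
```

>>> move_arm([
  [0.0137,0.154,0.05,0.023,-0.0005,-0.0072,255],
  [0.0137,0.154,0.05,0.023,-0.0005,-0.0072,255],
  [0.0137,0.154,0.05,0.023,-0.0005,-0.0072,255],
])

```text
time_s: 6.48
position: [491.8, -82.3, 67.6]
orientation: [-2.613, 0.06, -0.007]
force: [0.1, -0.1, -1.4]
grip_width: 55.8
```

```bash
python3 snap.py w6;python3 snap.py s6 side; python3 hx.py 493.9 -85.6 33 -2.2 30 10; python3 - <<'E'
import cv2,numpy as np
p=cv2.imread("pics/s6.png");cv2.imwrite("pics/c8.png",np.hstack([cv2.resize(p[225:345,280:400],(480,480),interpolation=cv2.INTER_CUBIC)]))
E
```

```text
t 6.58 pos [493.  -80.4  69.7] q [-0.62  0.27  1.87  0.44  1.33 -0.76] F [ 0.5  0.2 -2.1] w 55.7 target [494.1 -80.6  24.3]
[ 1.250e-02  2.281e-01  3.915e-01 -1.000e-04  4.000e-04 -6.000e-04]
```

View pics/w6.png

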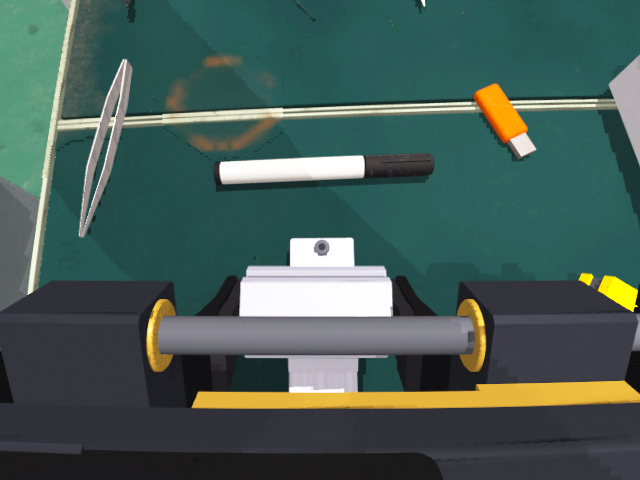

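View pics/c8.png

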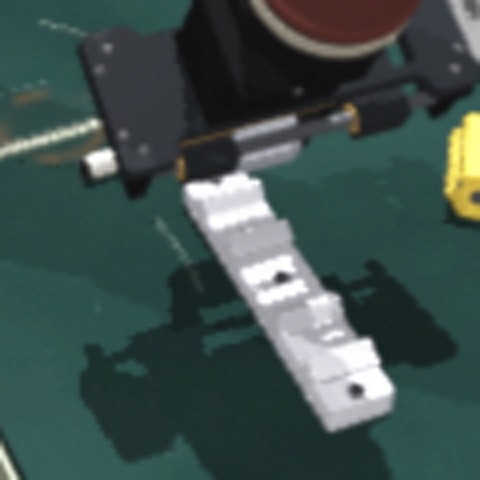

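>>> move_arm([
  [0.0125,0.06,0.1,0,0,0,255],
  [0.0125,0.12,0.2,0,0,0,255],
  [0.0125,0.17,0.29,0,0,0,255],
  [0.0125,0.2,0.34,0,0,0,255],
  [0.0125,0.22,0.37,0,0,0,255],
  [0.0125,0.228,0.39,0,0,0,255],
  [0.0125,0.228,0.39,0,0,0,255],
])

```text
time_s: 7.17
position: [494.1, -80.4, 24.5]
orientation: [-2.617, 0.053, -0.009]
force: [0.2, 0.3, -2.6]
grip_width: 55.9
```

```bash
python3 hx.py 493.9 -85.6 32 -2.2 30 10;
```

```text
t 7.17 pos [494.1 -80.4  24.5] q [-0.62  0.35  1.88  0.45  1.26 -0.8 ] F [ 0.2  0.3 -2.6] w 55.9 target [494.1 -80.6  23.3]
[ 0.0002  0.0077  0.0086 -0.0001  0.0004 -0.0005]
```

>>> move_arm([
  [0,0.008,0.015,0,0,0,255],
  [0,0.008,0.015,0,0,0,255],
  [0,0.008,0.015,0,0,0,255],
  [0,0.008,0.015,0,0,0,100],
  [0,0.008,0.015,0,0,0,60],
  [0,0.008,0.015,0,0,0,40],
  [0,0.008,0.015,0,0,0,40],
])

```text
time_s: 7.75
position: [494.6, -80.5, 23.1]
orientation: [-2.617, 0.053, -0.01]
force: [0.3, -0.5, 0.3]
grip_width: 68.1
```

```bash
python3 hx.py 493.9 -85.6 32 -2.2 30 -70;
```

```text
t 7.75 pos [494.6 -80.5  23.1] q [-0.62  0.36  1.87  0.45  1.25 -0.8 ] F [ 0.3 -0.5  0.3] w 68.1 target [ 492.6 -120.6   92.6]
[-6.000e-03 -5.000e-04 -8.028e-01 -0.000e+00  3.000e-04 -5.000e-04]
```

```bash
python3 hx.py 493.9 -85.6 32 -2.2 -30 10;
```

```text
t 7.75 pos [494.6 -80.5  23.1] q [-0.62  0.36  1.87  0.45  1.25 -0.8 ] F [ 0.3 -0.5  0.3] w 68.1 target [493.7 -90.6  23.3]
[-0.0044  0.0862 -0.0529 -0.1667  0.0005 -0.0003]
```

>>> move_arm([
  [-0.004,0.01,0,-0.02,0,0,20],
  [-0.004,0.02,0,-0.04,0,0,0],
  [-0.004,0.035,0.005,-0.06,0,0,0],
  [-0.004,0.045,0.005,-0.08,0,0,0],
  [-0.004,0.06,0,-0.1,0,0,0],
  [-0.004,0.07,-0.01,-0.12,0,0,0],
  [-0.004,0.08,-0.03,-0.14,0,0,0],
  [-0.004,0.085,-0.045,-0.16,0,0,0],
])

```text
time_s: 8.42
position: [495.6, -89.8, 24.6]
orientation: [2.66, -0.053, -0.009]
force: [-1.3, -1.8, -1.0]
grip_width: 86.7
```

```bash
 python3 hx.py 493.9 -85.6 32 -2.2 -30 10;
```

```text
t 8.42 pos [495.6 -89.8  24.6] q [-0.02  0.25  1.99 -0.59  0.99  0.37] F [-1.3 -1.8 -1. ] w 86.7 target [493.7 -90.6  23.3]
[-0.0186  0.0018  0.0149 -0.0067 -0.0004 -0.0003]
```

>>> move_arm([
  [-0.0186,0,0.015,-0.0067,0,0,0],
  [-0.0186,0,0.015,-0.0067,0,0,0],
])

```text
time_s: 8.58
position: [492.9, -88.2, 21.9]
orientation: [2.616, -0.046, -0.012]
force: [-0.6, -0.1, 0.5]
grip_width: 86.9
```

```bash
python3 snap.py w7;  python3 hx.py 493.9 -85.6 32 -2.2 -30 10; python3 - <<'E'
from h import *; import pickle
c,s,d=pickle.load(open("pics/w7.pkl","rb"))
a=np.radians(-2.2);ux=np.array([np.cos(a),np.sin(a),0]);uy=np.array([-np.sin(a),np.cos(a),0])
C=np.array([493.9,-85.6,32])
for sx in(-28,28):
  for yy,zz in((9.24,16),(-9.24,16),(18.5,0)): print(sx,yy,zz,proj(c,C+sx*ux+yy*uy+[0,0,zz]).round(1))
E
```

```text
t 8.63 pos [493.2 -88.8  22.2] q [ 0.01  0.27  1.99 -0.63  1.01  0.42] F [-0.4 -0.2 -0.2] w 86.8 target [493.7 -90.6  23.3]
[ 0.0059  0.0211 -0.0005 -0.0002 -0.0003  0.0003]
-28 9.24 16 [239.3 337. ]
-28 -9.24 16 [245.5 361.9]
-28 18.5 0 [241.6 286. ]
28 9.24 16 [394.7 337.4]
28 -9.24 16 [388.  362.2]
28 18.5 0 [392.6 286.4]
```

View pics/w7.png

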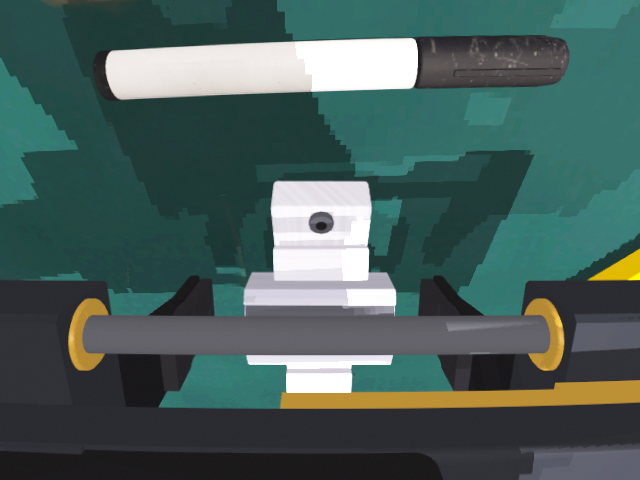

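>>> move_arm([
  [0.015,0.02,0,0,0,0,110],
  [0.015,0.021,0,0,0,0,140],
  [0.015,0.021,0,0,0,0,255],
  [0.015,0.021,0,0,0,0,255],
  [0.015,0.021,0,0,0,0,255],
  [0.015,0.021,0,0,0,0,255],
  [0.015,0.021,0,0,0,0,255],
])

```text
time_s: 9.22
position: [494.6, -91.2, 23.5]
orientation: [2.619, -0.048, -0.012]
force: [-0.9, -1.5, 0.2]
grip_width: 55.6
```

```bash
python3 hx.py 493.9 -85.6 75 -2.2 -30 10;
```

```text
t 9.22 pos [494.6 -91.2  23.5] q [ 0.    0.27  1.99 -0.63  1.01  0.42] F [-0.9 -1.5  0.2] w 55.6 target [493.7 -90.6  66.3]
[-9.200e-03  2.088e-01 -3.737e-01 -2.000e-04 -2.000e-04  2.000e-04]
```

>>> move_arm([
  [-0.005,0.07,-0.12,0,0,0,255],
  [-0.009,0.14,-0.25,0,0,0,255],
  [-0.009,0.21,-0.37,0,0,0,255],
  [-0.009,0.21,-0.37,0,0,0,255],
])

```text
time_s: 9.55
position: [495.4, -90.8, 68.3]
orientation: [2.619, -0.049, -0.007]
force: [0.9, -0.9, -1.7]
grip_width: 55.7
```

```bash
python3 hx.py 493.9 -85.6 75 -2.2 30 10;
```

```text
t 9.55 pos [495.4 -90.8  68.3] q [ 0.    0.19  1.98 -0.6   1.08  0.36] F [ 0.9 -0.9 -1.7] w 55.7 target [494.1 -80.6  66.3]
[-0.0169 -0.0978 -0.0339  0.1665 -0.0008  0.0003]
```

>>> move_arm([
  [-0.01,-0.01,-0.03,0.02,0,0,255],
  [-0.017,-0.03,-0.03,0.04,0,0,255],
  [-0.017,-0.04,-0.03,0.06,0,0,255],
  [-0.017,-0.05,-0.03,0.08,0,0,255],
  [-0.017,-0.06,-0.03,0.1,0,0,255],
  [-0.017,-0.08,-0.03,0.12,0,0,255],
  [-0.017,-0.09,-0.03,0.14,0,0,255],
  [-0.017,-0.098,-0.03,0.16,0,0,255],
])

```text
time_s: 10.22
position: [494.6, -81.6, 66.4]
orientation: [-2.659, 0.047, -0.022]
force: [0.4, -0.2, -2.5]
grip_width: 55.9
```

```bash
python3 hx.py 493.9 -85.6 45 -2.2 30 10;
```

```text
t 10.22 pos [494.6 -81.6  66.4] q [-0.6   0.25  1.89  0.42  1.29 -0.75] F [ 0.4 -0.2 -2.5] w 55.9 target [494.1 -80.6  36.3]
[-0.0077  0.1311  0.2708  0.0066 -0.001   0.0007]
```

>>> move_arm([
  [-0.0077,0.04,0.09,0.0066,-0.001,0,255],
  [-0.0077,0.08,0.18,0.0066,-0.001,0,255],
  [-0.0077,0.12,0.25,0.0066,-0.001,0.0007,255],
  [-0.0077,0.131,0.271,0.0066,-0.001,0.0007,255],
  [-0.0077,0.131,0.271,0.0066,-0.001,0.0007,255],
])

```text
time_s: 10.63
position: [493.2, -79.1, 35.2]
orientation: [-2.618, 0.049, -0.01]
force: [0.5, -0.3, -2.4]
grip_width: 55.5
```

```bash
python3 hx.py 493.9 -85.6 31.7 -2.2 30 10; python3 snap.py w8
```

```text
t 10.63 pos [493.2 -79.1  35.2] q [-0.62  0.33  1.88  0.45  1.27 -0.79] F [ 0.5 -0.3 -2.4] w 55.5 target [494.1 -80.6  23. ]
[0.0098 0.0737 0.0981 0.     0.0005 0.    ]
```

View pics/w8.png

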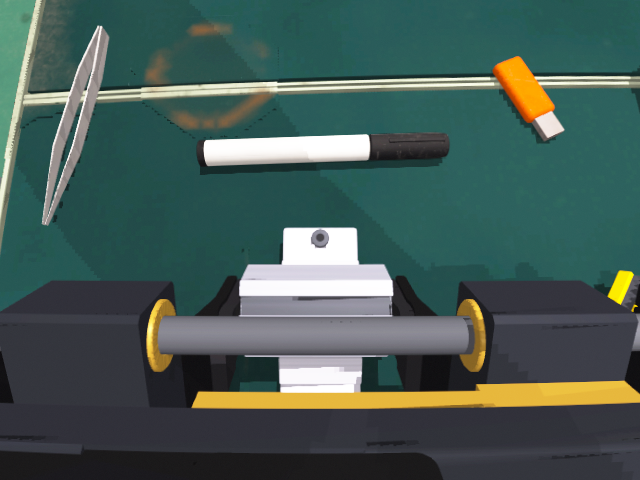

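>>> move_arm([
  [0.012,0.03,0.04,0,0,0,255],
  [0.012,0.055,0.07,0,0,0,255],
  [0.012,0.07,0.09,0,0,0,255],
  [0.012,0.074,0.1,0,0,0,255],
  [0.012,0.074,0.1,0,0,0,255],
  [0.012,0.074,0.1,0,0,0,255],
])

```text
time_s: 11.18
position: [495.0, -80.7, 23.7]
orientation: [-2.618, 0.048, -0.012]
force: [-0.0, -0.2, -2.1]
grip_width: 55.6
```

```bash
python3 hx.py 493.9 -85.6 31.7 -2.2 30 10
```

```text
t 11.18 pos [495.  -80.7  23.7] q [-0.62  0.36  1.87  0.45  1.25 -0.8 ] F [-0.  -0.2 -2.1] w 55.6 target [494.1 -80.6  23. ]
[-0.0087  0.0025  0.0066  0.0001  0.0003  0.0002]
```

>>> move_arm([
  [0,0.006,0.01,0,0,0,255],
  [0,0.006,0.01,0,0,0,255],
  [0,0.006,0.01,0,0,0,100],
  [0,0.006,0.01,0,0,0,60],
  [0,0.006,0.01,0,0,0,20],
  [0,0.006,0.01,0,0,0,0],
  [0,0.006,0.01,0,0,0,0],
])

```text
time_s: 11.77
position: [495.0, -80.8, 22.7]
orientation: [-2.618, 0.048, -0.012]
force: [-0.2, 0.2, 0.1]
grip_width: 75.3
```

>>> move_arm([
  [0,0,-0.3,0,0,0,0],
  [0,0,-0.6,0,0,0,0],
  [0,0,-0.9,0,0,0,0],
  [0,0,-1,0,0,0,0],
])

```text
time_s: 12.1
position: [495.3, -133.6, 113.0]
orientation: [-2.622, 0.048, -0.019]
force: [1.0, -0.4, 1.0]
grip_width: 86.4
```

```bash
python3 snap.py w9; python3 hx.py 474.5 310.5 16 10.6 30 -70
```

```text
t 12.15 pos [ 495.6 -134.   113.2] q [-0.69  0.26  1.79  0.41  1.44 -0.78] F [-0.4 -1.3  1.2] w 86.5 target [480.9 276.1  76.6]
[-3.0450e-01 -3.3745e+00  2.3440e+00  9.0000e-04 -1.8400e-02 -3.0400e-02]
```

View pics/w9.png

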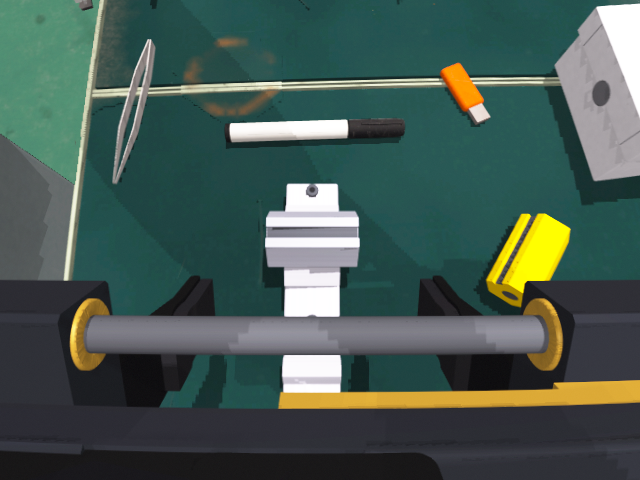

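```bash
python3 - <<'E'
from h import *; import pickle
c,s,d=pickle.load(open("pics/w9.pkl","rb"))
a=np.radians(-2.2);ux=np.array([np.cos(a),np.sin(a),0]);uy=np.array([-np.sin(a),np.cos(a),0])
C=np.array([494.3,-85.6,32])
p=cv2.imread("pics/w9.png");q=cv2.resize(p[175:280,255:370],(800,730),interpolation=cv2.INTER_CUBIC);sc=800/115
for sx in(-28,28):
  for yy,zz in((9.24,16),(-9.24,16),(18.5,0),(-18.5,0)):
    u=proj(c,C+sx*ux+yy*uy+[0,0,zz]); t=((u-[255,175]+.5)*sc).astype(int); cv2.circle(q,tuple(map(int,t)),4,(0,0,255),-1)
cv2.imwrite("pics/c9.png",q[:600])
E
```

```text
(no output)
```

View pics/c9.png

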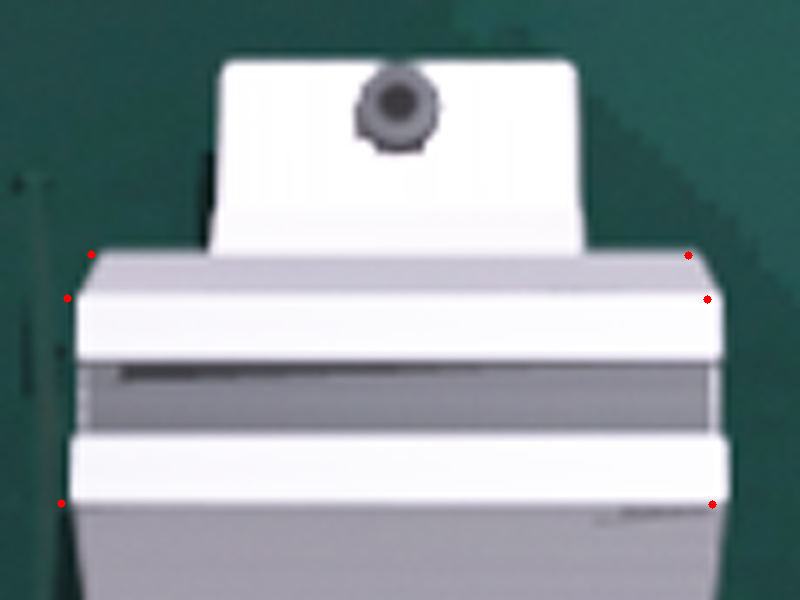

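>>> move_arm([
  [0,-0.33,0.18,0,0,0,0],
  [0,-0.66,0.37,0,0,0,0],
  [0,-1,0.56,0,0,0,0],
])

```text
time_s: 12.4
position: [499.5, -18.2, 113.0]
orientation: [-2.622, 0.051, -0.02]
force: [0.7, 0.8, -0.0]
grip_width: 86.9
```

>>> move_arm([
  [0,-0.33,0.18,0,0,0,0],
  [0,-0.66,0.37,0,0,0,0],
  [0,-1,0.56,0,0,0,0],
])

```text
time_s: 12.65
position: [502.7, 98.6, 112.6]
orientation: [-2.621, 0.053, -0.017]
force: [0.8, -1.0, 0.6]
grip_width: 87.2
```

>>> move_arm([
  [-0.03,-0.33,0.18,0,0,0,0],
  [-0.06,-0.66,0.37,0,-0.01,-0.01,0],
  [-0.1,-1,0.57,0,-0.018,-0.03,0],
])

```text
time_s: 12.9
position: [495.5, 216.1, 111.4]
orientation: [-2.614, -0.223, 0.068]
force: [1.1, -0.2, 0.6]
grip_width: 87.4
```

```bash
python3 hx.py 474.5 310.5 16 10.6 30 -70
```

```text
t 12.9 pos [495.5 216.1 111.4] q [-0.06  0.16  1.91  0.53  1.25 -0.44] F [ 1.1 -0.2  0.6] w 87.4 target [480.9 276.1  76.6]
[-3.920e-02 -3.615e-01  6.080e-01  5.000e-04 -2.000e-04 -2.400e-03]
```

>>> move_arm([
  [-0.02,-0.18,0.3,0,0,-0.002,0],
  [-0.039,-0.36,0.55,0,0,-0.0024,0],
  [-0.039,-0.36,0.6,0,0,-0.0024,0],
  [-0.039,-0.36,0.608,0,0,-0.0024,0],
])

```text
time_s: 13.23
position: [477.5, 277.5, 73.7]
orientation: [-2.611, -0.245, 0.071]
force: [0.9, -0.6, 0.9]
grip_width: 86.6
```

```bash
python3 snap.py w10; python3 hx.py 474.5 310.5 16 10.6 30 10;  python3 - <<'E'
from h import *; import pickle
c,s,d=pickle.load(open("pics/w10.pkl","rb"))
a=np.radians(10.6);ux=np.array([np.cos(a),np.sin(a),0]);uy=np.array([-np.sin(a),np.cos(a),0])
C=np.array([474.5,310.5,16])
q=cv2.imread("pics/w10.png")
for sx in(-28,28):
  for yy,zz in((9.24,16),(-9.24,16),(18.5,0),(-18.5,0)):
    u=proj(c,C+sx*ux+yy*uy+[0,0,zz]); cv2.circle(q,tuple(map(int,u.round())),1,(0,0,255),-1)
cv2.imwrite("pics/c10.png",cv2.resize(q[180:300,240:400],(800,600),interpolation=cv2.INTER_CUBIC))
E
```

```text
t 13.28 pos [479.  276.5  74.8] q [ 0.06  0.21  1.94  0.57  1.14 -0.41] F [-0.2 -1.2 -0.2] w 86.9 target [473.6 315.4   7.3]
[ 2.020e-02 -5.500e-03  7.802e-01  5.000e-04  4.000e-04  0.000e+00]
```

View pics/c10.png

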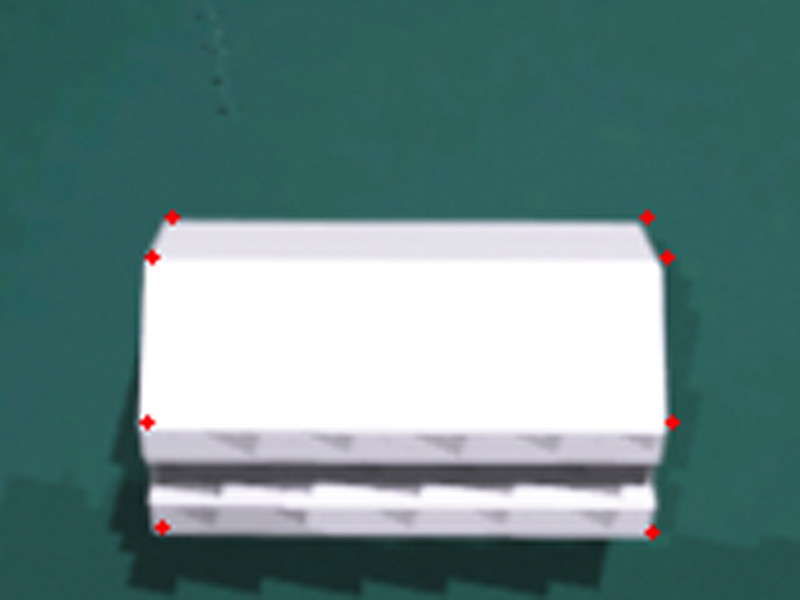

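>>> move_arm([
  [0.014,0,0.2,0,0,0,0],
  [0.014,0,0.4,0,0,0,0],
  [0.014,0,0.6,0,0,0,0],
  [0.014,0,0.72,0,0,0,0],
  [0.014,0,0.77,0,0,0,0],
  [0.014,0,0.78,0,0,0,0],
  [0.014,0,0.78,0,0,0,0],
])

```text
time_s: 13.87
position: [473.7, 314.3, 7.4]
orientation: [-2.612, -0.243, 0.067]
force: [-0.2, 0.0, 0.6]
grip_width: 87.0
```

>>> move_arm([
  [0,0,0,0,0,0,110],
  [0,0,0,0,0,0,140],
  [0,0,0,0,0,0,255],
  [0,0,0,0,0,0,255],
  [0,0,0,0,0,0,255],
  [0,0,0,0,0,0,255],
  [0,0,0,0,0,0,255],
  [0,0,0,0,0,0,255],
])

```text
time_s: 14.53
position: [473.6, 314.3, 7.6]
orientation: [-2.612, -0.243, 0.068]
force: [-1.5, -2.0, 3.9]
grip_width: 55.5
```

```bash
python3 hx.py 474.5 310.5 116 10.6 30 10
```

```text
t 14.53 pos [473.6 314.3   7.6] q [ 0.13  0.34  1.93  0.63  1.   -0.44] F [-1.5 -2.   3.9] w 55.5 target [473.6 315.4 107.3]
[ 2.000e-04 -5.049e-01 -8.601e-01  5.000e-04  4.000e-04  0.000e+00]
```

>>> move_arm([
  [0,-0.1,-0.18,0,0,0,255],
  [0,-0.25,-0.43,0,0,0,255],
  [0,-0.4,-0.68,0,0,0,255],
  [0,-0.5,-0.86,0,0,0,255],
])

```text
time_s: 14.87
position: [474.0, 315.1, 108.8]
orientation: [-2.612, -0.243, 0.066]
force: [0.7, 0.3, -2.2]
grip_width: 55.8
```

```bash
python3 hx.py 491.3 -185.6 105 -2.2 -30 10
```

```text
t 14.87 pos [474.  315.1 108.8] q [ 0.13  0.16  1.91  0.57  1.16 -0.31] F [ 0.7  0.3 -2.2] w 55.8 target [ 491.1 -190.6   96.3]
[-7.6750e-01  4.4025e+00 -2.3768e+00 -1.6540e-01  1.0000e-04  3.7400e-02]
```

>>> move_arm([
  [-0.02,0.12,-0.07,-0.02,0,0.0047,255],
  [-0.04,0.25,-0.13,-0.04,0,0.009,255],
  [-0.06,0.37,-0.2,-0.06,0,0.014,255],
  [-0.08,0.5,-0.27,-0.08,0,0.019,255],
  [-0.1,0.62,-0.33,-0.1,0,0.023,255],
  [-0.12,0.75,-0.4,-0.12,0,0.028,255],
  [-0.15,0.87,-0.47,-0.14,0,0.033,255],
  [-0.17,1,-0.54,-0.16,0,0.0374,255],
])

```text
time_s: 15.53
position: [478.7, 200.6, 106.7]
orientation: [2.679, -0.043, -0.017]
force: [-0.8, -0.6, -2.5]
grip_width: 55.7
```

```bash
python3 hx.py 491.3 -185.6 105 -2.2 -30 10
```

```text
t 15.53 pos [478.7 200.6 106.7] q [ 0.5   0.31  1.72 -0.4   1.38  0.66] F [-0.8 -0.6 -2.5] w 55.7 target [ 491.1 -190.6   96.3]
[ 2.5470e-01  3.4488e+00  1.8354e+00 -9.7000e-03  2.0000e-04  1.1000e-03]
```

>>> move_arm([
  [0.025,0.33,0.175,-0.005,0,0,255],
  [0.05,0.66,0.35,-0.0097,0,0.001,255],
  [0.074,1,0.53,-0.0097,0,0.001,255],
])

```text
time_s: 15.78
position: [481.3, 87.6, 101.8]
orientation: [2.616, -0.044, -0.018]
force: [1.0, -0.4, -1.7]
grip_width: 55.9
```

>>> move_arm([
  [0.025,0.33,0.175,0,0,0,255],
  [0.05,0.66,0.36,0,0,0,255],
  [0.074,1,0.54,0,0,0,255],
])

```text
time_s: 16.03
position: [483.8, -27.3, 104.0]
orientation: [2.617, -0.043, -0.02]
force: [1.9, -0.6, -2.5]
grip_width: 55.9
```

>>> move_arm([
  [0.025,0.33,0.175,0,0,0,255],
  [0.05,0.66,0.36,0,0,0,255],
  [0.074,1,0.54,0,0,0,255],
])

```text
time_s: 16.28
position: [486.4, -142.4, 106.5]
orientation: [2.618, -0.042, -0.021]
force: [0.9, -0.1, -2.6]
grip_width: 55.3
```

```bash
python3 hx.py 491.3 -185.6 85 -2.2 -30 10
```

```text
t 16.28 pos [ 486.4 -142.4  106.5] q [-0.1   0.1   1.99 -0.59  1.1   0.22] F [ 0.9 -0.1 -2.6] w 55.3 target [ 491.1 -190.6   76.3]
[ 0.0654  0.2655  0.5006 -0.      0.0007  0.0012]
```

>>> move_arm([
  [0.035,0.13,0.23,0,0,0.001,255],
  [0.065,0.25,0.46,0,0.0007,0.001,255],
  [0.065,0.265,0.5,0,0.0007,0.0012,255],
  [0.065,0.265,0.5,0,0.0007,0.0012,255],
  [0.065,0.265,0.5,0,0.0007,0.0012,255],
])

```text
time_s: 16.7
position: [490.5, -190.0, 75.7]
orientation: [2.619, -0.051, -0.015]
force: [0.7, 0.3, -3.2]
grip_width: 55.8
```

```bash
python3 snap.py w11; python3 hx.py 491.3 -185.6 45 -2.2 -30 10
```

```text
t 16.75 pos [ 491.1 -189.7   76.3] q [-0.2   0.15  2.   -0.63  1.    0.19] F [ 0.3 -0.7 -2.2] w 55.9 target [ 491.1 -190.6   36.3]
[ 3.000e-04 -1.915e-01  3.507e-01 -1.000e-04 -1.000e-04  1.000e-04]
```

View pics/w11.png

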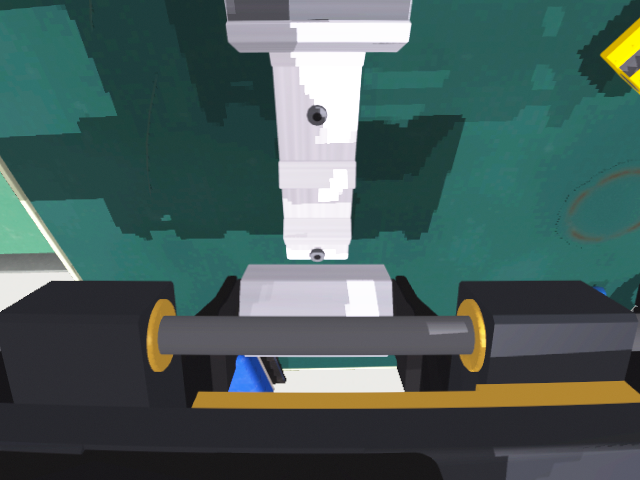

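>>> move_arm([
  [0,-0.06,0.11,0,0,0,255],
  [0,-0.12,0.22,0,0,0,255],
  [0,-0.18,0.33,0,0,0,255],
  [0,-0.19,0.35,0,0,0,255],
  [0,-0.19,0.35,0,0,0,255],
])

```text
time_s: 17.17
position: [489.5, -190.0, 34.3]
orientation: [2.619, -0.048, -0.018]
force: [-0.3, 0.1, -3.2]
grip_width: 56.2
```

```bash
python3 snap.py w12; python3 hx.py 491.3 -185.6 32 -2.2 -30 10
```

```text
t 17.22 pos [ 490.3 -190.3   35.3] q [-0.2   0.23  2.01 -0.66  0.93  0.25] F [ 0.2  0.6 -3.1] w 55.6 target [ 491.1 -190.6   23.3]
[ 0.0088 -0.0574  0.1049 -0.0002  0.0002  0.0003]
```

View pics/w12.png

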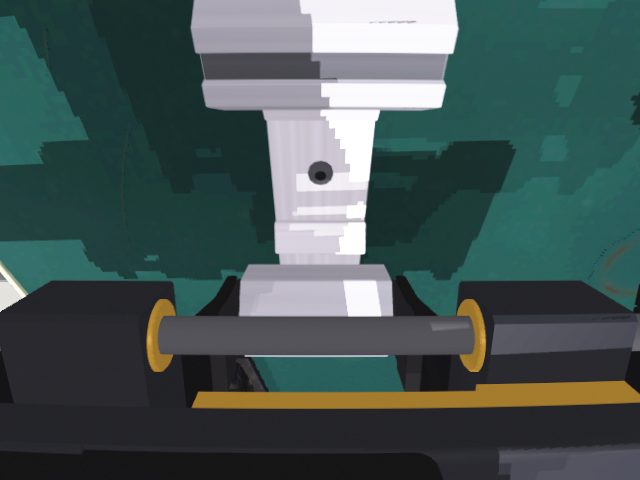

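>>> move_arm([
  [0.014,-0.03,0.05,0,0,0,255],
  [0.014,-0.05,0.09,0,0,0,255],
  [0.014,-0.057,0.105,0,0,0,255],
  [0.014,-0.057,0.105,0,0,0,255],
  [0.014,-0.057,0.105,0,0,0,255],
])

```text
time_s: 17.63
position: [492.2, -190.8, 24.0]
orientation: [2.618, -0.048, -0.015]
force: [-0.8, 1.8, 2.9]
grip_width: 55.8
```

```bash
python3 hx.py 491.3 -185.6 31.5 -2.2 -30 10
```

```text
t 17.63 pos [ 492.2 -190.8   24. ] q [-0.2   0.25  2.01 -0.67  0.91  0.27] F [-0.8  1.8  2.9] w 55.8 target [ 491.1 -190.6   22.8]
[-0.0112 -0.0076  0.0093 -0.0001  0.0001  0.0002]
```

>>> move_arm([
  [0,-0.006,0.003,0,0,0,255],
  [0,-0.006,0.003,0,0,0,255],
  [0,-0.006,0.003,0,0,0,100],
  [0,-0.006,0.003,0,0,0,60],
  [0,-0.006,0.003,0,0,0,20],
  [0,-0.006,0.003,0,0,0,0],
  [0,-0.006,0.003,0,0,0,0],
])

```text
time_s: 18.22
position: [492.3, -190.4, 23.3]
orientation: [2.618, -0.048, -0.015]
force: [-0.2, -0.4, -0.4]
grip_width: 75.1
```

>>> move_arm([
  [0,0,-0.3,0,0,0,0],
  [0,0,-0.6,0,0,0,0],
  [0,0,-0.9,0,0,0,0],
  [0,0,-1,0,0,0,0],
  [0,0,-1,0,0,0,0],
])

```text
time_s: 18.63
position: [496.7, -139.9, 112.7]
orientation: [2.618, -0.048, -0.006]
force: [1.0, 0.3, 0.0]
grip_width: 87.0
```

```bash
python3 snap.py w13; python3 snap.py s13 side; python3 hx.py 491.3 -185.6 32 -2.2 -30 10;  python3 - <<'E'
from h import *; import pickle
c,s,d=pickle.load(open("pics/w13.pkl","rb"))
a=np.radians(-2.2);ux=np.array([np.cos(a),np.sin(a),0]);uy=np.array([-np.sin(a),np.cos(a),0])
q=cv2.imread("pics/w13.png")
for C in ([492,-185.6,32],[495,-85.6,32]):
 for sx in(-28,28):
  for yy,zz in((9.24,16),(-9.24,16),(18.5,0),(-18.5,0)):
    u=proj(c,np.array(C)+sx*ux+yy*uy+[0,0,zz]); cv2.circle(q,tuple(map(int,u.round())),1,(0,0,255),-1)
cv2.imwrite("pics/c13.png",cv2.resize(q[80:290,180:460],(800,600),interpolation=cv2.INTER_CUBIC))
p=cv2.imread("pics/s13.png");cv2.imwrite("pics/c14.png",cv2.resize(p[240:350,300:400],(545,600),interpolation=cv2.INTER_CUBIC))
E
```

```text
t 18.73 pos [ 494.1 -140.6  109.4] q [-0.1   0.11  1.98 -0.59  1.1   0.22] F [ 0.   0.6 -1.1] w 86.9 target [ 491.1 -190.6   23.3]
[-1.080e-02  3.900e-03  9.954e-01 -1.000e-04  0.000e+00  3.000e-04]
```

View pics/c13.png

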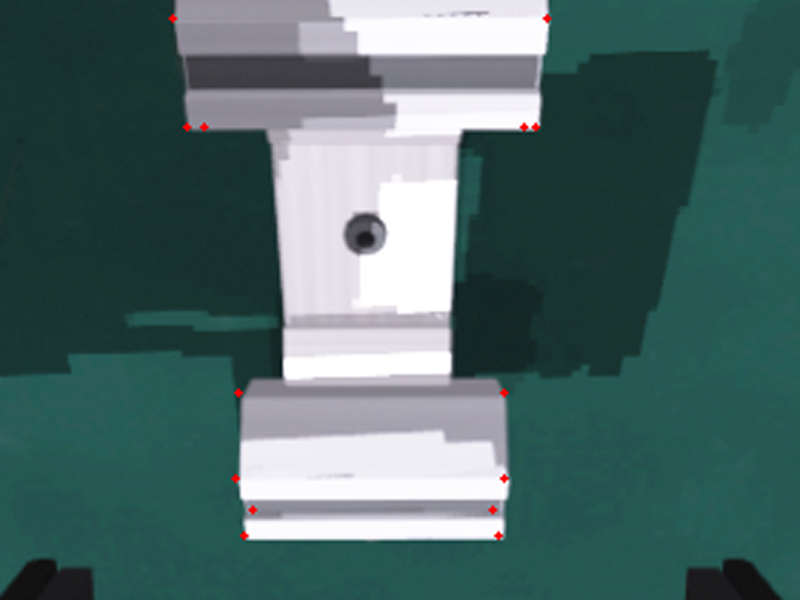

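View pics/c14.png

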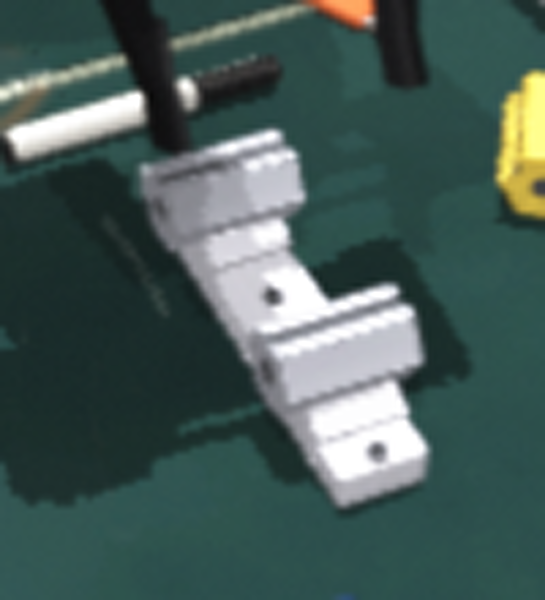

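```bash
python3 - <<'E'
from h import *; from station import r
s=r.get_state();Rt=toolR(-2.2,15);C=np.array([0.3,-71,-163.3])
P=np.array([493,-120,300])-Rt@C; print(P, rel(s,P,Rt))
E
```

```text
[ 491.69002353 -146.28467047  123.88816036] [-0.0225  0.1224 -0.097   0.1249  0.0002  0.0003]
```

```bash
python3 - <<'E'
from h import *; from station import r
s=r.get_state();Rt=toolR(-2.2,15);C=np.array([0.3,-71,-163.3])
P=np.array([492,-190,310])-Rt@C; print(P, rel(s,P,Rt))
E
```

```text
[ 490.69002353 -216.28467047  133.88816036] [-6.800e-03  7.787e-01  1.660e-01  1.249e-01  2.000e-04  3.000e-04]
```

>>> move_arm([
  [0,0.05,-0.1,0.02,0,0,0],
  [0,0.2,-0.05,0.04,0,0,0],
  [-0.005,0.4,0,0.06,0,0,0],
  [-0.005,0.6,0.1,0.08,0,0,0],
  [-0.007,0.7,0.15,0.1,0,0,0],
  [-0.007,0.78,0.165,0.12,0,0,0],
  [-0.007,0.78,0.165,0.125,0,0,0],
  [-0.007,0.78,0.165,0.125,0,0,0],
])

```text
time_s: 19.4
position: [488.5, -219.5, 131.1]
orientation: [-2.875, 0.064, -0.001]
force: [-0.8, -0.8, 0.7]
grip_width: 87.2
```

```bash
python3 g.py 490.7 -216.3 133.9 -2.2 15; python3 snap.py w14; python3 - <<'E'
import cv2
q=cv2.imread("pics/w14.png");cv2.imwrite("pics/c15.png",cv2.resize(q[0:285,200:440],(505,600),interpolation=cv2.INTER_CUBIC))
E
```

```text
t 19.4 pos [ 488.5 -219.5  131.1] q [-0.7   0.2   1.75  0.21  1.36 -0.72] F [-0.8 -0.8  0.7] w 87.2
[ 0.02   -0.0392 -0.0185 -0.0006  0.0006 -0.001 ]
```

View pics/w14.png

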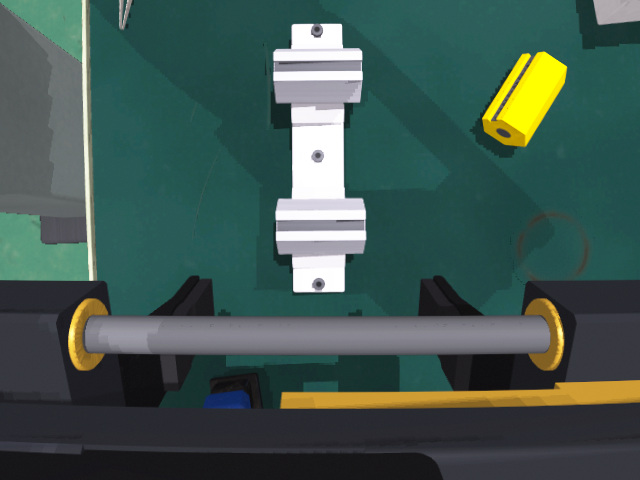

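View pics/c15.png

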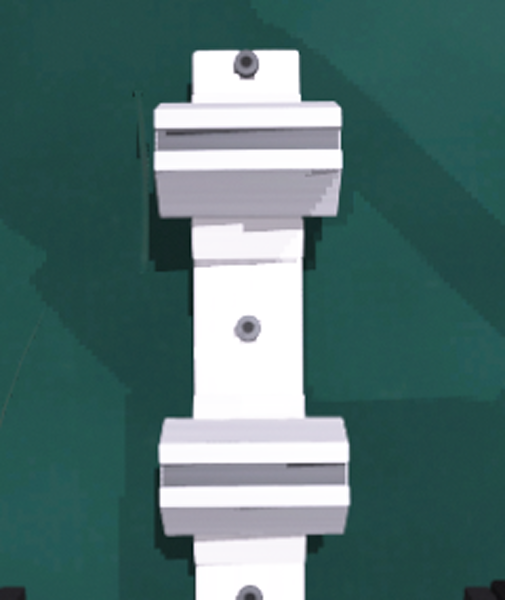

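```bash
python3 hx.py 490.8 -185.6 32 -2.2 15 8
```

```text
t 19.45 pos [ 488.7 -217.9  131.2] q [-0.7   0.2   1.75  0.21  1.36 -0.72] F [ 0.3 -0.2  0.1] w 87.2 target [ 490.9 -183.5   24.3]
[ 1.3000e-02 -5.3500e-02  1.1219e+00 -4.0000e-04  7.0000e-04 -7.0000e-04]
```

>>> move_arm([
  [0.013,-0.05,0.3,0,0.0007,-0.0007,0],
  [0.013,-0.0535,0.6,0,0.0007,-0.0007,0],
  [0.013,-0.0535,0.8,0,0.0007,-0.0007,0],
  [0.013,-0.0535,0.8,0,0.0007,-0.0007,0],
])

```text
time_s: 19.78
position: [486.6, -187.1, 49.8]
orientation: [-2.872, 0.054, 0.006]
force: [-0.7, 0.7, -0.7]
grip_width: 86.8
```

```bash
python3 hx.py 490.8 -185.6 32 -2.2 15 8
```

```text
t 19.78 pos [ 486.6 -187.1   49.8] q [-0.66  0.28  1.84  0.23  1.21 -0.72] F [-0.7  0.7 -0.7] w 86.8 target [ 490.9 -183.5   24.3]
[ 0.0437  0.0316  0.2562 -0.0011  0.0015 -0.    ]
```

>>> move_arm([
  [0.0437,0.0316,0.12,-0.001,0.0015,0,0],
  [0.0437,0.0316,0.2,-0.001,0.0015,0,0],
  [0.0437,0.0316,0.25,-0.001,0.0015,0,0],
  [0.0437,0.0316,0.256,-0.001,0.0015,0,0],
  [0.0437,0.0316,0.256,-0.001,0.0015,0,60],
])

```text
time_s: 20.2
position: [491.2, -183.5, 24.8]
orientation: [-2.879, 0.055, -0.008]
force: [1.8, 0.1, 0.2]
grip_width: 84.5
```

```bash
python3 hx.py 490.8 -185.6 32 -2.2 15 8
```

```text
t 20.2 pos [ 491.2 -183.5   24.8] q [-0.65  0.31  1.85  0.23  1.15 -0.73] F [1.8 0.1 0.2] w 84.5 target [ 490.9 -183.5   24.3]
[-0.0027  0.0013  0.005  -0.     -0.      0.0001]
```

>>> move_arm([
  [-0.003,0,0,0,0,0,75],
  [-0.003,0,0,0,0,0,80],
  [-0.003,0,0,0,0,0,85],
  [-0.003,0,0,0,0,0,89],
  [-0.003,0,0,0,0,0,89],
  [-0.003,0,0,0,0,0,89],
])

```text
time_s: 20.7
position: [491.3, -183.8, 25.1]
orientation: [-2.88, 0.055, -0.009]
force: [1.0, 0.1, 0.3]
grip_width: 57.5
```

>>> move_arm([
  [-0.01,0,0,0,0,0,91],
  [-0.01,0,0,0,0,0,91],
  [-0.01,0,0,0,0,0,91],
  [-0.01,0,0,0,0,0,60],
  [-0.01,0,0,0,0,0,30],
  [-0.01,0,0,0,0,0,0],
  [-0.01,0,0,0,0,0,0],
])

```text
time_s: 21.28
position: [490.0, -183.7, 25.0]
orientation: [-2.879, 0.055, -0.008]
force: [0.1, -1.1, -1.0]
grip_width: 75.3
```

>>> move_arm([
  [0,0,-0.2,0,0,0,0],
  [0,0,-0.5,0,0,0,0],
  [0,0,-0.8,0,0,0,0],
  [0,0.05,-1,0,0,0,0],
  [0,0.3,-1,0,0,0,0],
  [0,0.3,-1,0,0,0,0],
])

```text
time_s: 21.78
position: [488.6, -242.3, 115.0]
orientation: [-2.884, 0.057, -0.013]
force: [-1.6, 1.4, 0.6]
grip_width: 87.2
```

```bash
python3 g.py 490.7 -216.3 133.9 -2.2 15; python3 snap.py w15; python3 - <<'E'
import cv2
q=cv2.imread("pics/w15.png");cv2.imwrite("pics/c16.png",cv2.resize(q[0:285,200:440],(505,600),interpolation=cv2.INTER_CUBIC))
E
```

```text
t 21.78 pos [ 488.6 -242.3  115. ] q [-0.73  0.24  1.74  0.21  1.33 -0.76] F [-1.6  1.4  0.6] w 87.2
[ 1.180e-02 -3.005e-01 -1.158e-01  7.000e-04 -6.000e-04 -1.000e-04]
```

View pics/c16.png

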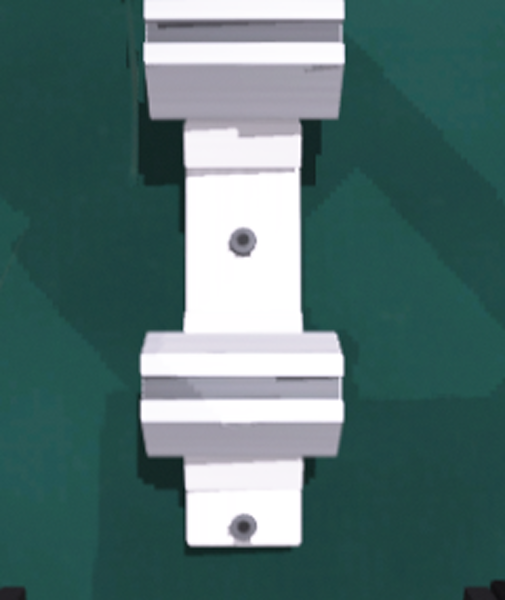

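```bash
python3 snap.py s15 side; python3 snap.py t15 top; python3 - <<'E'
from h import *; import pickle
c,s,d=pickle.load(open("pics/w15.pkl","rb")); k=505/240
for n,y in(("A strip+y",365),("A groove",388),("A strip-y",412),("B strip-y",53),("B strip+y",9)):
  print(n,[atd(c,200+x/k,y/k,d[int(y/k),int(200+x/k)]).round(1)[2] for x in(160,200,243,290,328)])
p=cv2.imread("pics/s15.png");t=cv2.imread("pics/t15.png")
cv2.imwrite("pics/c17.png",np.hstack([cv2.resize(p[150:420,180:420],(400,450)),cv2.resize(t[170:350,180:540],(400,200)).repeat(1,0) if 0 else cv2.copyMakeBorder(cv2.resize(t[170:350,180:540],(400,200)),0,250,0,0,0)]))
E
```

```text
A strip+y [np.float64(48.5), np.float64(48.8), np.float64(49.4), np.float64(49.1), np.float64(48.8)]
A groove [np.float64(46.9), np.float64(46.6), np.float64(47.5), np.float64(47.2), np.float64(45.6)]
A strip-y [np.float64(48.9), np.float64(49.7), np.float64(48.6), np.float64(49.3), np.float64(48.8)]
B strip-y [np.float64(48.3), np.float64(49.1), np.float64(48.6), np.float64(49.7), np.float64(50.1)]
B strip+y [np.float64(49.3), np.float64(49.3), np.float64(47.5), np.float64(49.0), np.float64(48.4)]
```

View pics/c17.png

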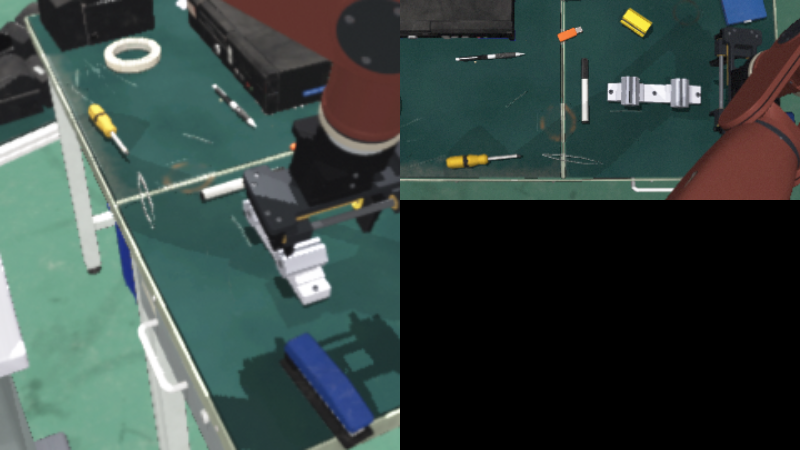

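```bash
python3 -c "
from station import r
print(r.sign_off()); print(r.get_state()['time_s'])"
```

```text
the job is handed in; nothing more can be done
None
the job is handed in; nothing more can be done
```

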